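# Evacuate driver modules in the bench vacuum chamber

## Robot

A 6-joint arm with a two-finger parallel gripper is mounted at the origin on the work surface. World frame = base frame: x ahead of the robot, y to its left, z up, the work surface at z = 0. Lengths are in m, angles in degrees, forces in N, time in s.
With the tool pointing down it reaches from about 0.375 to 0.975 m from the base axis. Payload 3.8 kg.
Tool frame: the origin (TCP) lies on the mounting face of the last link; the fingertips stand 173 mm ahead of it and the grasp point (between the pads) lies 155 mm ahead of it; z points along the fingers, x is the direction in which the jaws open and shut, and the axes are right-handed (so a half turn about z gives the same grasp; the last joint's range is limited). The gripper opens to 85 mm and grips with 20 to 120 N. Pads are 22 mm wide; open, the fingers measure 114 mm over their backs; the gripper's body (76 mm by 85 mm) begins 54 mm behind the grasp point. The pads swing forward as they close: fully open they stand 13 mm farther back than shut.
Start: joints at [-67.03, 15.12, 91.902, -0, 72.978, -2.114], TCP at [0.286, -0.611, 0.405] pointing down, gripper open.
Joint ranges: [-150.88, 150.88], [-54.13, 125.18], [17.81, 147.31], [-75.09, 255.09], [0, 152.58], [-146.25, 146.25]. Speed limits (degrees/s): [147.25, 147.25, 180, 180, 180, 180].

## Interface

Orientations are given as a 3x3 rotation matrix whose columns are the frame's x, y, z axes.
In Python, from bench import observe, optics, ticket gives the robot as it stands.
- The arm moves only by the tool drive_tool, never from a script. Its arguments are lists of equal length, an entry for each row: "dp": the shift along the tool's x, y, z in mm, a list of three; "delta_rot": the turn, a rotation vector about the tool's x, y, z in rad, a list of three; "claw": the closure, from 0 (fully open) to 1 (shut). A call has 1 to 8 rows; each row is the pose to reach, as a shift and turn from the pose measured when the call began, along the tool's axes at that moment; what a row does not reach only later rows make up. A row lasts 1/8 s, in which the tool goes at most 62.5 mm and 10.7 degrees, less where a joint would pass 70% of its speed; a pose out of reach is approached as far as the arm can. A call with a gripper value outside its range is refused whole. The fingers move at their own pace and stop on an object; "force" is the grip in N (left out, the last holds). Time passes only in rows, so rows that repeat a pose let the fingers close. It gives the time, the measured TCP pose, the force and the opening at its end, in the units of the state.
- observe(): the state, without advancing time (a new reading comes with each control period).
- optics.snapshot(name): name is "scene" or "top" or "wrist"; returns (picture, depth): 384x512x3 uint8, red, green, blue; 384x512 float32, m along the optical axis (not along the pixel's ray), 0 where there is no reading.
- optics.calibration(name): a dict with "intrinsics" (3x3 intrinsics, pixels), "cam_to_world" (4x4, takes a point from camera to world coordinates). Camera axes: x right, y up, looking along -z (the intrinsics and any distortion apply to the point x, -y, -z); pixel columns grow to the right and rows downward; lengths in m; the calibration is good to about 2 mm. A picture is of the moment at which its call begins: read the wrist's pose just before it. calibration takes no time and is no camera call; for the wrist camera it gives the pose at the moment of the call.
- ticket.sign_off(): hands the job in, once; it reports no verdict.
Trained networks look in the newest picture that a camera, given by its name, has taken for a name from the list of things; names that differ only in an ending like _2 or _b are one class to them, and where a whole thing is asked for, a point or a joint stands for the part that bears it (a point fixed in the world has none). Each returns a list of dicts, best first, with "score" (0 to 1); they miss things now and then, are a little off and sometimes report something else, mostly with a low value. They report only what shows in the picture. A call takes as long as a camera call. They do not tell look-alikes from the thing itself.
- optics.find_in(camera, thing): "bbox" ([left, top, width, height] in pixels, round what is visible of it).
- optics.masks_of(camera, thing): "region" (384x512 bool, what is visible of it) and "bbox" ([left, top, width, height] in pixels, round what is visible of it).
- optics.tip_of(camera, thing): "pixel" ([row, column] in pixels: a listed point, or the origin of a listed thing).
The state is a dict: "clock": time; "joints": joint angles; "dq": joint speeds; "effort": joint torques, N m; "ee_pos": TCP position; "eef_rot": TCP orientation; "contact_force": force on the tool from outside, world axes, zero at the start; "torque": the same for the moment, N m; "gripper_width": finger opening in m.
Only numpy, scipy, OpenCV 4.12 (cv2) and the standard library are available. Lean on these libraries where they do the work, as an engineer would, in place of code of your own. Each camera call takes 0.05 s, during which the arm holds its last target.

## Task

Lift the pale lid off the round vacuum chamber, take out the moisture absorber canister left in it and stand it upright on the bench clear of the chamber, and put all the loose driver modules inside, each standing on its board on the chamber's floor, none stacked. Put the lid back and press it down until it snaps under the spring catches and sits level on the rim. Then twist the sprung start switch on the control box clockwise to its stop, hold it there for about a second and let it spring back; do not turn the switch while the lid is not seated, and leave the mug, spray can and screwdriver alone.

Things in the scene. Friction and masses are not known exactly. Their poses are not given: they have to be found in the camera images.
- chamber: Round open steel pot fixed to the bench. Origin: centre of its underside, z up. Inner radius 108 mm, outer 115 mm, floor 6 mm and rim 72 mm above the bench. Three aluminium posts (20 mm wide, 91 mm high, 130 to 142 mm from the axis) stand outside the rim at +60, 180 and -60 deg from its x axis and carry the spring catches. Four modules fit inside, two by two.
- chamber_rim (a point): Centre of the chamber's mouth, in the plane of its rim, 72 mm above its underside. The three catches are sprung steel balls (radius 6 mm, centres 11 mm above the rim) that reach 2.5 mm over the lid's edge. A lid merely laid on them stands about 10 mm proud and about 5 deg askew; pressing its middle with 5 to 15 N snaps it down, and a pull of 10 to 15 N takes it off.
- lid: Loose pale, cloudy-clear round lid, 0.28 to 0.44 kg, seated on the chamber at first, at any yaw. Flange 236 mm across, 6 mm thick; below it a round plug of radius 104 mm, tapering to 96 mm at its flat foot 16 mm below the flange. Origin: on the axis in the plane of the flange's underside (at the rim's height when seated; 16 mm above the bench when it stands there on its plug), z up.
- lid_handle (a point): Middle of the lid's black bar handle, 39 mm above the flange's underside (33 mm above the lid's top face). The bar is 80 mm long along the lid's x, 18 mm wide (y), 18 mm high, and stands on two steel posts with a 24 mm gap under it.
- module1: Driver module: flat green circuit board 60 x 40 mm, 6 mm thick, under a dark finned heat sink 56 mm long (x), 26 mm wide (y), rising to 42 mm above the bench. Origin: centre of the underside; x along its length, z up when it stands on its board. 0.12 kg, give or take a third. May be absent (3 or 4 modules are there).
- module2: Driver module: flat green circuit board 60 x 40 mm, 6 mm thick, under a dark finned heat sink 56 mm long (x), 26 mm wide (y), rising to 42 mm above the bench. Origin: centre of the underside; x along its length, z up when it stands on its board. 0.12 kg, give or take a third. May be absent (3 or 4 modules are there).
- module3: Driver module: flat green circuit board 60 x 40 mm, 6 mm thick, under a dark finned heat sink 56 mm long (x), 26 mm wide (y), rising to 42 mm above the bench. Origin: centre of the underside; x along its length, z up when it stands on its board. 0.12 kg, give or take a third. May be absent (3 or 4 modules are there).
- module4: Driver module: flat green circuit board 60 x 40 mm, 6 mm thick, under a dark finned heat sink 56 mm long (x), 26 mm wide (y), rising to 42 mm above the bench. Origin: centre of the underside; x along its length, z up when it stands on its board. 0.12 kg, give or take a third. May be absent (3 or 4 modules are there).
- canister: Moisture absorber canister: plain metal cylinder 50 mm across, 48 mm high, 0.15 kg, standing on the chamber's floor under the lid at first. Origin: centre of its underside, z up.
- switch_grip (a point): Middle of the start switch's bar grip, 80 mm above the bench, on the turning axis. The black bar is 60 mm long (x of this point, which turns with it), 14 mm wide (y), from 60 to 92 mm above the bench, on a fixed grey control box 80 x 80 x 50 mm.
- start_switch (a joint): Turn of the start switch: 0 at rest, grows clockwise seen from above to the hard stop at 1.2 rad. A spring drives it back: about 0.05 N m at rest to 0.15 N m at the stop.
- mug: White mug 80 mm across, 95 mm high; origin under its centre. Bystander.
- spray_can: Dark spray can 60 mm across, 130 mm high; origin under its centre. Bystander.
- screwdriver: Screwdriver lying on the bench; bystander.
Things that resemble listed ones, but are neither listed nor needed, are in the scene too. Leave any purple or red look-alike of the module4 alone.

How it is judged (in metres and radians):
On the way, in this order (a step that is already met when the one before it is completed fails the run):
1. the canister stands on the bench and every module stands inside the chamber (horizontal distance between each of module1, module2, module3, module4 and chamber below 0.095 m and z of each of module1, module2, module3, module4 in the frame of chamber below 0.016 m and angle between each of module1, module2, module3, module4, canister's own z axis and vertical below 0.15 rad and horizontal distance between canister and chamber above 0.15 m and height (world z) of canister below 0.01 m), for 0.2 s.
2. with the modules inside and the canister out, the lid is pressed down level onto the rim (all of step 1 and z of lid in the frame of chamber_rim between -0.003 and 0.003 m and horizontal distance between lid and chamber_rim below 0.008 m and angle between lid's own z axis and vertical below 0.03 rad), for 0.3 s.
3. with the lid seated, the start switch is turned to its stop and held there (z of lid in the frame of chamber_rim between -0.003 and 0.003 m and horizontal distance between lid and chamber_rim below 0.008 m and angle between lid's own z axis and vertical below 0.03 rad and value of joint start_switch above 1.12 rad), for 0.6 s.
At the end, for the whole second after the job is handed in: Canister upright on the bench, over 150 mm from the chamber's axis; every module upright (0.15 rad) on the chamber's floor (within 10 mm); lid at rest on the rim (within 3 mm in height, 8 mm of centre, 0.03 rad of level); switch sprung back (below 0.1 rad) (all of step 2 and value of joint start_switch below 0.1 rad and linear speed of lid below 0.02 m/s); the robot touches nothing.
It fails at once if the start switch is turned (beyond 0.5 rad) while the lid is not seated (value of joint start_switch above 0.5 rad and not (z of lid in the frame of chamber_rim between -0.003 and 0.003 m and horizontal distance between lid and chamber_rim below 0.008 m and angle between lid's own z axis and vertical below 0.03 rad)).
It fails at once if the mug is disturbed (moved more than 30 mm) (distance of mug from where it was at the start of the episode above 0.03 m).
It fails at once if the spray can is disturbed (moved more than 30 mm) (distance of spray_can from where it was at the start of the episode above 0.03 m).
It fails at once if the screwdriver is disturbed (moved more than 30 mm) (distance of screwdriver from where it was at the start of the episode above 0.03 m).
Of module1, module2, module3, module4 only 3 to 4 are there at a start; the rules pass over those that are not, and their reading is None.
At some moment in a run one of module1, module2, module3, module4 may be knocked a few centimetres aside while the robot is not near it.
It also fails if it takes over 208 s, if anything falls off the work surface, if the arm or the gripper's body presses on something with over 40 N, if the wrist force passes 120 N, or if a joint passes its speed limit or range.

## Working session

There is one attempt and no reset: what is moved stays moved. The work goes in short steps, Python scripts to look and compute and a tool call to move; the robot and the scene stay as the last step left them, time stands still between calls to the robot, and variables do not carry over. Pictures are saved under pics/ and viewed, and the job is handed in when it is done.

Besides the shell and the picture viewer there is one more tool, called after "Emit:" as name(argument=value, ...) on one line, values as JSON. drive_tool: Moves the arm, as the interface text tells. Its arguments: {"type":"object","properties":{"dp":{"type":"array"},"delta_rot":{"type":"array"},"claw":{"type":"array"},"force":{"type":"number"}},"required":["dp","delta_rot","claw"]}

```bash
ls; mkdir -p pics
cat > h.py <<'E'
import numpy as np, cv2
from bench import observe, optics, ticket
def snap(cam,fn=None,scale=1.5):
    p,d=optics.snapshot(cam)
    if fn: cv2.imwrite('pics/'+fn,cv2.resize(cv2.cvtColor(p,cv2.COLOR_RGB2BGR),None,fx=scale,fy=scale))
    return p,d
def cloud(cam,d):
    c=optics.calibration(cam);K=np.array(c['intrinsics']);T=np.array(c['cam_to_world'])
    v,u=np.mgrid[:d.shape[0],:d.shape[1]]
    P=np.stack([(u-K[0,2])/K[0,0]*d,-(v-K[1,2])/K[1,1]*d,-d],-1)
    W=P@T[:3,:3].T+T[:3,3]; W[d==0]=np.nan
    return W
def ray(cam,r,c,z):
    k=optics.calibration(cam);K=np.array(k['intrinsics']);T=np.array(k['cam_to_world'])
    d=T[:3,:3]@np.array([(c-K[0,2])/K[0,0],-(r-K[1,2])/K[1,1],-1]);o=T[:3,3]
    return o+d*(z-o[2])/d[2]
E
python3 - <<'E'
from h import *
s=observe();print({k:np.round(v,3).tolist() for k,v in s.items()})
for c in ['scene','top','wrist']:
    snap(c,c+'0.png')
    k=optics.calibration(c);print(c,{q:np.round(v,3).tolist() for q,v in k.items()})
E
```

```text
pics
{'clock': 0.0, 'joints': [-67.03, 15.17, 91.98, -0.0, 72.977, -2.115], 'dq': [-0.015, -0.023, -0.029, 0.037, 0.074, 0.028], 'effort': [0.001, -51.511, -36.732, 0.0, 0.013, 0.0], 'ee_pos': [0.286, -0.611, 0.403], 'eef_rot': [[0.424, -0.906, -0.001], [-0.906, -0.424, 0.002], [-0.002, -0.0, -1.0]], 'contact_force': [-0.047, 0.447, -0.206], 'torque': [-0.008, -0.017, 0.04], 'gripper_width': 0.085}
scene {'intrinsics': [[347.522, 0.0, 254.484], [0.0, 347.522, 190.575], [0.0, 0.0, 1.0]], 'cam_to_world': [[-0.876, -0.41, 0.255, 0.852], [0.483, -0.75, 0.452, 0.517], [0.006, 0.518, 0.855, 1.052], [0.0, 0.0, 0.0, 1.0]]}
top {'intrinsics': [[363.211, 0.0, 259.768], [0.0, 363.211, 197.072], [0.0, 0.0, 1.0]], 'cam_to_world': [[0.013, 0.988, -0.155, 0.379], [-1.0, 0.015, 0.011, 0.029], [0.013, 0.155, 0.988, 1.314], [0.0, 0.0, 0.0, 1.0]]}
wrist {'intrinsics': [[286.945, 0.0, 257.251], [0.0, 286.945, 193.263], [0.0, 0.0, 1.0]], 'cam_to_world': [[0.424, 0.858, 0.288, 0.359], [-0.906, 0.403, 0.133, -0.576], [-0.002, -0.317, 0.948, 0.373], [0.0, 0.0, 0.0, 1.0]]}
```

View pics/scene0.png

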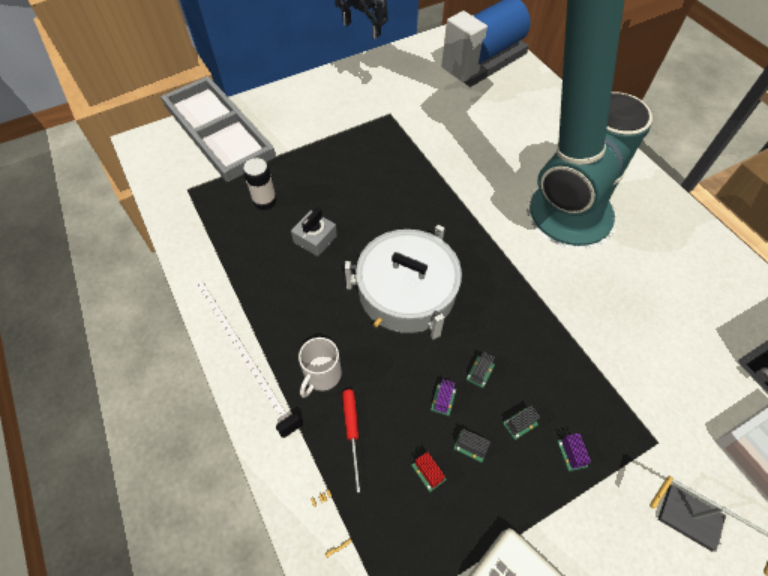

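View pics/top0.png

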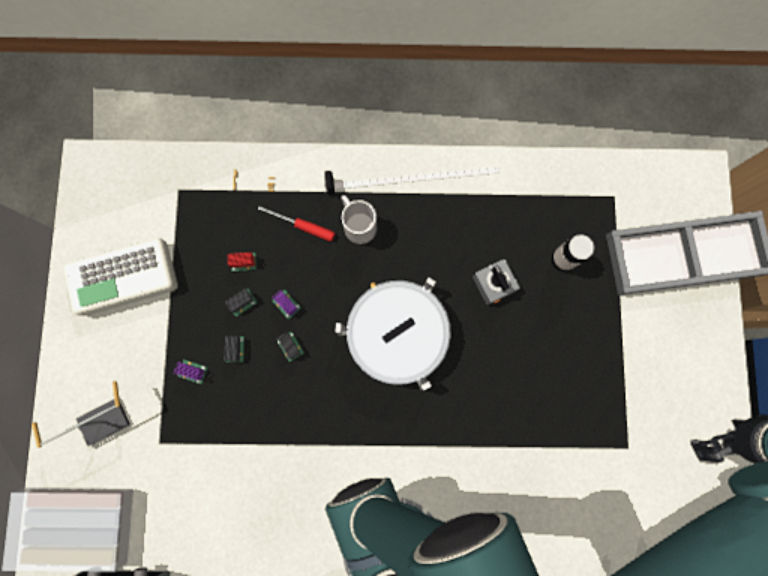

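Run:
```python
from h import *
p,d=snap('top');W=cloud('top',d)
for t in ['chamber','lid','module1','start_switch','mug','spray_can','screwdriver']:
    for m in optics.masks_of('top',t):
        if m['score']<0.2: continue
        w=W[m['region']];w=w[~np.isnan(w[:,0])]
        print(t,round(m['score'],2),np.round(m['bbox'],0),'ctr',np.round(np.nanmedian(w,0),3),'z95',np.round(np.percentile(w[:,2],95),3))
for t in ['lid_handle','switch_grip','chamber_rim','module1','lid']:
    for m in optics.tip_of('top',t): print(t,round(m['score'],2),np.round(m['pixel'],1))
```

```text
chamber 0.69 [231. 184.  69.  70.] ctr [ 0.488 -0.004  0.077] z95 0.082
chamber 0.44 [223. 185.  67.  75.] ctr [ 0.489 -0.058  0.085] z95 0.092
lid 0.8 [229. 185.  72.  73.] ctr [ 0.488 -0.003  0.077] z95 0.082
module1 0.77 [154. 195.  16.  13.] ctr [0.559 0.37  0.034] z95 0.043
module1 0.77 [181. 193.  18.  17.] ctr [0.56  0.267 0.016] z95 0.042
module1 0.64 [151. 169.  21.  13.] ctr [0.657 0.371 0.032] z95 0.043
module1 0.62 [148. 226.  12.  13.] ctr [0.446 0.378 0.036] z95 0.043
module1 0.46 [116. 240.  21.  19.] ctr [0.397 0.477 0.021] z95 0.043
module1 0.24 [232. 188.  67.  67.] ctr [ 0.488 -0.003  0.077] z95 0.082
start_switch 0.62 [326. 176.  15.  17.] ctr [ 0.617 -0.234  0.085] z95 0.092
mug 0.89 [230. 135.  19.  28.] ctr [0.767 0.094 0.037] z95 0.093
spray_can 0.78 [367. 156.  27.  22.] ctr [ 0.674 -0.397  0.118] z95 0.131
screwdriver 0.6 [179. 142.  44.  18.] ctr [0.746 0.21  0.019] z95 0.026
lid_handle 0.97 [219.6 263.4]
switch_grip 0.43 [187.  333.7]
module1 0.75 [201.4 163.4]
module1 0.71 [230.6 193. ]
module1 0.68 [234.6 153.7]
module1 0.62 [173.5 162.7]
module1 0.6 [201.7 191.3]
module1 0.53 [245.  127.4]
lid 0.92 [221.3 262.2]
```

Candidates in the top view (768x576 picture): dark modules at (240,302), (234,349) and (290,346). Look-alikes are purple at (286,303) and (190,371), and red at (240,261). So three real modules. Lid handle is at (398,330), switch at (500,278). Next I measure these and take a close crop.

```bash
cat >> h.py <<'E'
def Rd(yaw):
    c,s=np.cos(np.radians(yaw)),np.sin(np.radians(yaw))
    return np.array([[c,s,0],[s,-c,0],[0,0,-1.]])
def plan(*wps,grasp=True):
    """wps (x,y,z,yaw): grasp point position (TCP = +0.155 z), prints dp mm & rotvec from the current pose"""
    from scipy.spatial.transform import Rotation as Ro
    s=observe();p=np.array(s['ee_pos']);R=np.array(s['eef_rot'])
    yaw0=np.degrees(np.arctan2(R[1,0],R[0,0]))
    print('now grasp',np.round(p-[0,0,.155],4),'yaw',round(yaw0,2),'J',np.round(s['joints'],1),'F',np.round(s['contact_force'],1),'w',round(s['gripper_width'],4),'t',round(s['clock'],2))
    for w in wps:
        t=np.array(w[:3])+[0,0,.155]
        y=w[3]
        dp=R.T@(t-p)*1000; rv=Ro.from_matrix(R.T@Rd(y)).as_rotvec()
        print(w,'dp',np.round(dp,1).tolist(),'rot',np.round(rv,3).tolist())
def rect(pts):
    (c,sz,a)=cv2.minAreaRect((pts*1000).astype(np.float32))
    if sz[0]<sz[1]: a+=90;sz=sz[::-1]
    return np.round(np.array(c)/1000,4),np.round(sz,1),round(((a+90)%180)-90,1)
E
python3 - <<'E'
from h import *
p,d=snap('top');W=cloud('top',d);z=W[...,2]
cv2.imwrite('pics/crop1.png',cv2.resize(cv2.cvtColor(p[150:270,100:300],cv2.COLOR_RGB2BGR),None,fx=4,fy=4,interpolation=cv2.INTER_CUBIC))
ok=(W[...,0]>.3)&(W[...,0]<.95)
def comps(m):
    n,l,st,c=cv2.connectedComponentsWithStats(m.astype(np.uint8))
    for i in range(1,n):
        if st[i,4]>=8:
            q=W[l==i]; print(st[i],rect(q[:,:2]),np.round(np.median(q,0),3),p[l==i].mean(0).round())
print('handle/high');comps(ok&(z>.1)&(z<.2)&(abs(W[...,1])<.5))
print('modtops');comps(ok&(z>.036)&(z<.048)&(W[...,1]>.2))
print('switch');comps(ok&(z>.07)&(z<.1)&(W[...,1]<-.15))
print('lid+posts');comps(ok&(z>.07)&(z<.1)&(abs(W[...,1])<.15))
m=ok&(z>.07)&(z<.082)&(np.hypot(W[...,0]-.488,W[...,1])<.125)
print(cv2.minEnclosingCircle((W[m][:,:2]*1000).astype(np.float32)))
E
```

```text
handle/high
[376 157  20  19 277] (array([ 0.6805, -0.4076]), array([57.4, 54.5]), -20.3) [ 0.679 -0.406  0.128] [173. 171. 165.]
[254 212  23  17 134] (array([ 0.4906, -0.003 ]), array([78.9, 17.5]), -55.6) [ 0.491 -0.003  0.118] [52. 51. 53.]
modtops
[ 47 159  69  51 611] (array([0.6159, 0.6579]), array([239.4, 127.2]), -72.1) [0.594 0.601 0.045] [212. 211. 199.]
[ 42 160  59  40 320] (array([0.6326, 0.677 ]), array([213.3,  88.8]), -73.2) [0.642 0.734 0.046] [237. 238. 232.]
[151 169  17   8  83] (array([0.6625, 0.3767]), array([57.1, 26.5]), -85.2) [0.662 0.373 0.039] [165.  44.  42.]
[ 78 170  17  10  29] (array([0.6564, 0.6319]), array([57.7, 17.5]), -57.7) [0.655 0.636 0.046] [186. 185. 173.]
[ 67 176   9   4  10] (array([0.6391, 0.6843]), array([26.9,  8.1]), -66.6) [0.64  0.686 0.046] [188. 186. 177.]
[ 70 181   3   6   9] (array([0.617 , 0.6822]), array([18. ,  6.5]), -6.4) [0.618 0.683 0.047] [186. 186. 174.]
[ 78 190   4   4  10] (array([0.5885, 0.6486]), array([11.3, 11.2]), 3.1) [0.589 0.649 0.046] [247. 246. 246.]
[ 61 195   6   7  12] (array([0.5637, 0.7017]), array([
[... 567 characters left out ...]
52.7) [0.408 0.502 0.039] [ 98.  55. 114.]
[117 244  17  10  55] (array([0.3949, 0.4786]), array([50.6, 24.8]), 73.1) [0.394 0.476 0.041] [108.  62. 127.]
switch
[373 161  15  17  62] (array([ 0.6729, -0.3956]), array([59.3, 26.7]), 31.0) [ 0.665 -0.387  0.085] [120. 113. 104.]
[328 177  12  17  91] (array([ 0.6177, -0.2374]), array([59.4, 15.9]), 28.1) [ 0.617 -0.236  0.089] [39. 38. 38.]
lid+posts
[228 131  23  27 166] (array([0.7634, 0.0907]), array([97.8, 76.6]), 2.8) [0.769 0.097 0.088] [171. 166. 159.]
[ 223  186   77   74 3654] (array([ 0.4956, -0.0155]), array([257.1, 247.9]), -38.6) [ 0.489 -0.004  0.077] [228. 229. 229.]
((490.7915954589844, -3.579951286315918), 118.01097869873047)
```

View pics/crop1.png

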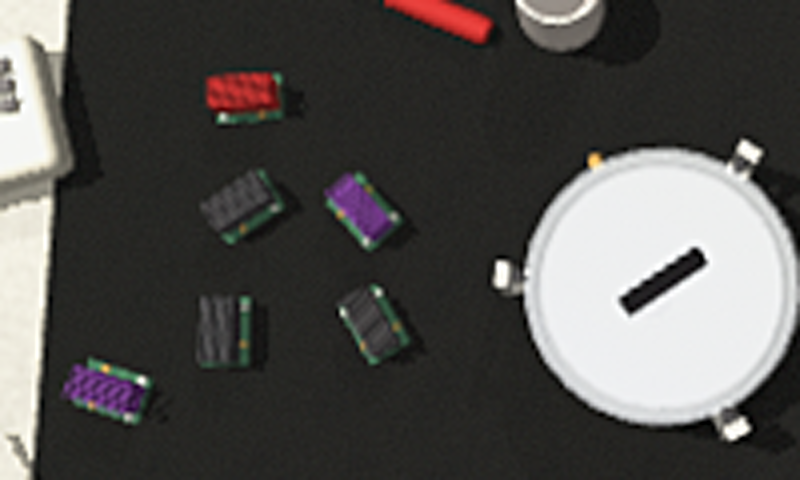

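The crop shows three dark-grey modules at top-camera crop (240,205), (225,330) and (373,322). The purple pieces at (362,210) and (105,388) and the red one at (243,95) get left alone. Lid comes first.

Run:
```python
from h import *
plan((.491,-.0035,.2,34.4),(.491,-.0035,.111,34.4))
```

```text
now grasp [ 0.2861 -0.6114  0.2497] yaw -64.92 J [-67.   15.1  91.9   0.   73.   -2.1] F [ 0.7  0.  -0.8] w 0.0853 t 0.85
(0.491, -0.0035, 0.2, 34.4) dp [-463.7, -443.2, 49.7] rot [0.0, -0.0, -1.733]
(0.491, -0.0035, 0.111, 34.4) dp [-463.7, -443.2, 138.7] rot [0.0, -0.0, -1.733]
```

Emit:
drive_tool(dp=[[-464,-443,50],[-464,-443,50],[-464,-443,50],[-464,-443,50],[-464,-443,50],[-464,-443,50],[-464,-443,50],[-464,-443,50]], delta_rot=[[0,0,-1.733],[0,0,-1.733],[0,0,-1.733],[0,0,-1.733],[0,0,-1.733],[0,0,-1.733],[0,0,-1.733],[0,0,-1.733]], claw=[0.3,0.3,0.3,0.3,0.3,0.3,0.3,0.3], force=80)

```text
clock: 1.85
ee_pos: [0.4453, -0.1369, 0.3662]
eef_rot: [[0.931, 0.364, 0.002], [0.364, -0.931, -0.001], [0.001, 0.001, -1.0]]
contact_force: [0.7, -0.1, 0.9]
gripper_width: 0.06
```

Run:
```python
from h import *
plan((.491,-.0035,.18,34.4),(.491,-.0035,.111,34.4))
```

```text
now grasp [ 0.4453 -0.1369  0.2112] yaw 21.36 J [-20.2  -6.4 119.1  -0.   67.2 -41.5] F [ 0.7 -0.1  0.9] w 0.06 t 1.85
(0.491, -0.0035, 0.18, 34.4) dp [91.1, -107.7, 31.2] rot [0.001, -0.001, -0.228]
(0.491, -0.0035, 0.111, 34.4) dp [91.0, -107.7, 100.2] rot [0.001, -0.001, -0.228]
```

Emit:
drive_tool(dp=[[91,-108,31],[91,-108,31],[91,-108,31],[91,-108,31],[91,-108,65],[91,-108,100],[91,-108,100],[91,-108,100]], delta_rot=[[0,0,-0.228],[0,0,-0.228],[0,0,-0.228],[0,0,-0.228],[0,0,-0.228],[0,0,-0.228],[0,0,-0.228],[0,0,-0.228]], claw=[0.3,0.3,0.3,0.3,0.3,0.3,0.3,0.3])

```text
clock: 2.85
ee_pos: [0.4914, -0.004, 0.2675]
eef_rot: [[0.825, 0.564, 0.003], [0.564, -0.825, -0.001], [0.002, 0.002, -1.0]]
contact_force: [0.2, -0.4, 0.6]
gripper_width: 0.0596
```

Emit:
drive_tool(dp=[[0,0,0],[0,0,0],[0,0,0],[0,0,0]], delta_rot=[[0,0,0],[0,0,0],[0,0,0],[0,0,0]], claw=[1,1,1,1], force=90)

```text
clock: 3.35
ee_pos: [0.4921, -0.0042, 0.2692]
eef_rot: [[0.825, 0.565, 0.005], [0.565, -0.825, -0.001], [0.004, 0.004, -1.0]]
contact_force: [-1.6, -0.6, 6.3]
gripper_width: 0.0165
```

Run:
```python
from h import *
plan((.491,-.0035,.2,34.4))
snap('wrist','w1.png',1.2)
```

```text
now grasp [ 0.4921 -0.0042  0.1142] yaw 34.38 J [-3.400e+00  2.600e+00  1.216e+02 -1.000e-01  5.540e+01 -3.770e+01] F [-1.6 -0.6  6.3] w 0.0165 t 3.35
(0.491, -0.0035, 0.2, 34.4) dp [-0.2, -0.8, -85.9] rot [0.004, -0.004, -0.0]
```

View pics/w1.png

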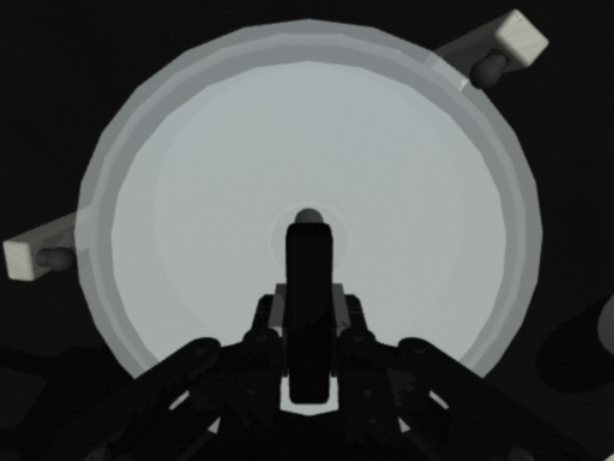

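Emit:
drive_tool(dp=[[0,0,-15],[0,0,-40],[0,0,-80],[0,0,-120],[0,0,-140],[0,0,-140]], delta_rot=[[0.004,-0.004,0],[0.004,-0.004,0],[0.004,-0.004,0],[0.004,-0.004,0],[0.004,-0.004,0],[0.004,-0.004,0]], claw=[1,1,1,1,1,1])

```text
clock: 4.15
ee_pos: [0.4917, -0.0039, 0.4106]
eef_rot: [[0.825, 0.565, 0.003], [0.565, -0.825, -0.001], [0.002, 0.002, -1.0]]
contact_force: [0.1, 1.1, -3.4]
gripper_width: 0.0164
```

Run:
```python
from h import *
plan((.40,-.325,.25,34.4),(.40,-.325,.1,34.4),(.40,-.325,.059,34.4))
snap('wrist','w2.png',1.2)
snap('scene','s2.png',1.2)
```

```text
now grasp [ 0.4917 -0.0039  0.2556] yaw 34.39 J [ -3.3  -5.3 113.3  -0.   71.8 -37.7] F [ 0.1  1.1 -3.4] w 0.0164 t 4.15
(0.4, -0.325, 0.25, 34.4) dp [-257.1, 213.1, 5.5] rot [0.002, -0.002, -0.0]
(0.4, -0.325, 0.1, 34.4) dp [-257.4, 212.8, 155.5] rot [0.002, -0.002, -0.0]
(0.4, -0.325, 0.059, 34.4) dp [-257.5, 212.7, 196.5] rot [0.002, -0.002, -0.0]
```

View pics/s2.png

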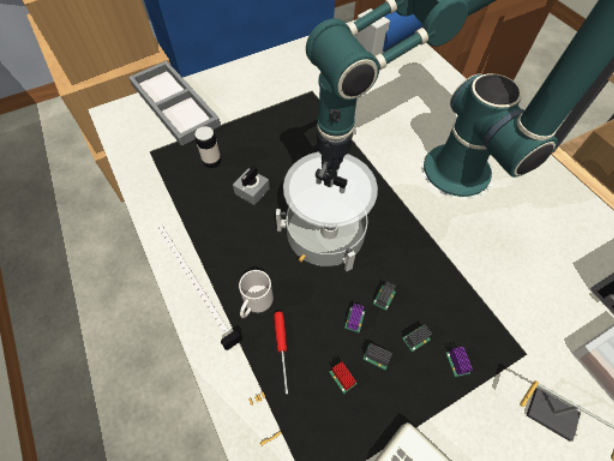

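The lid (335,185) is off and the canister shows in the pot at (330,230).

Emit:
drive_tool(dp=[[-257,213,5],[-257,213,5],[-257,213,5],[-257,213,5],[-257,213,5],[-257,213,5],[-257,213,60],[-257,213,110]], delta_rot=[[0,0,0],[0,0,0],[0,0,0],[0,0,0],[0,0,0],[0,0,0],[0,0,0],[0,0,0]], claw=[1,1,1,1,1,1,1,1])

```text
clock: 5.25
ee_pos: [0.3977, -0.3248, 0.2949]
eef_rot: [[0.826, 0.564, -0.004], [0.564, -0.826, 0.001], [-0.002, -0.003, -1.0]]
contact_force: [0.3, -0.6, -4.0]
gripper_width: 0.0163
```

Run:
```python
from h import *
plan((.40,-.325,.1,34.4),(.40,-.325,.058,34.4))
```

```text
now grasp [ 0.3977 -0.3248  0.1399] yaw 34.31 J [-4.200e+01  3.300e+00  1.178e+02 -1.000e-01  5.910e+01 -7.620e+01] F [ 0.3 -0.6 -4. ] w 0.0163 t 5.25
(0.4, -0.325, 0.1, 34.4) dp [1.9, 1.6, 39.9] rot [-0.003, 0.002, -0.002]
(0.4, -0.325, 0.058, 34.4) dp [2.0, 1.7, 81.9] rot [-0.003, 0.002, -0.002]
```

Emit:
drive_tool(dp=[[2,2,40],[2,2,65],[2,2,80],[2,2,82],[2,2,82],[2,2,82],[2,2,82],[2,2,82]], delta_rot=[[-0.003,0.002,0],[-0.003,0.002,0],[-0.003,0.002,0],[-0.003,0.002,0],[-0.003,0.002,0],[-0.003,0.002,0],[-0.003,0.002,0],[-0.003,0.002,0]], claw=[1,1,1,1,1,1,0.3,0.3])

```text
clock: 6.25
ee_pos: [0.4006, -0.3256, 0.2135]
eef_rot: [[0.826, 0.564, 0.001], [0.564, -0.826, -0.001], [-0.0, 0.001, -1.0]]
contact_force: [-0.2, 0.6, 0.1]
gripper_width: 0.0519
```

Emit:
drive_tool(dp=[[0,0,0],[0,0,-60],[0,0,-120],[0,0,-170],[0,0,-170]], delta_rot=[[0,0,0],[0,0,0],[0,0,0],[0,0,0],[0,0,0]], claw=[0.3,0.2,0,0,0])

```text
clock: 6.88
ee_pos: [0.4019, -0.3267, 0.3897]
eef_rot: [[0.826, 0.564, 0.009], [0.564, -0.826, -0.009], [0.003, 0.012, -1.0]]
contact_force: [-0.5, 0.4, 0.5]
gripper_width: 0.0855
```

Run:
```python
from h import *
p,d=snap('top','t3.png');W=cloud('top',d);z=W[...,2]
m=(np.hypot(W[...,0]-.49,W[...,1]+.0035)<.1)&(z<.09)&(z>.045)&(z<.065)
q=W[m];print('can',len(q),rect(q[:,:2]),np.median(q,0).round(4), cv2.minEnclosingCircle((q[:,:2]*1000).astype(np.float32)))
m=(np.hypot(W[...,0]-.4,W[...,1]+.325)<.15)&(z<.03)&(z>.016)
q=W[m];print('lid',cv2.minEnclosingCircle((q[:,:2]*1000).astype(np.float32)) if len(q) else None)
plan((.40,-.325,.25,34.4))
```

```text
can 157 (array([0.4847, 0.0076]), array([45.6, 45.4]), 0.9) [0.4836 0.0062 0.0521] ((484.7738037109375, 7.3029398918151855), 24.49217414855957)
lid ((398.74859619140625, -322.6273498535156), 117.41140747070312)
now grasp [ 0.4011 -0.326   0.2317] yaw 34.31 J [-41.9  -1.5 112.4  -0.   68.7 -76.2] F [-0.6 -0.3 -0.2] w 0.0855 t 6.92
(0.4, -0.325, 0.25, 34.4) dp [-0.3, -1.3, -18.4] rot [0.007, -0.001, -0.002]
```

View pics/t3.png

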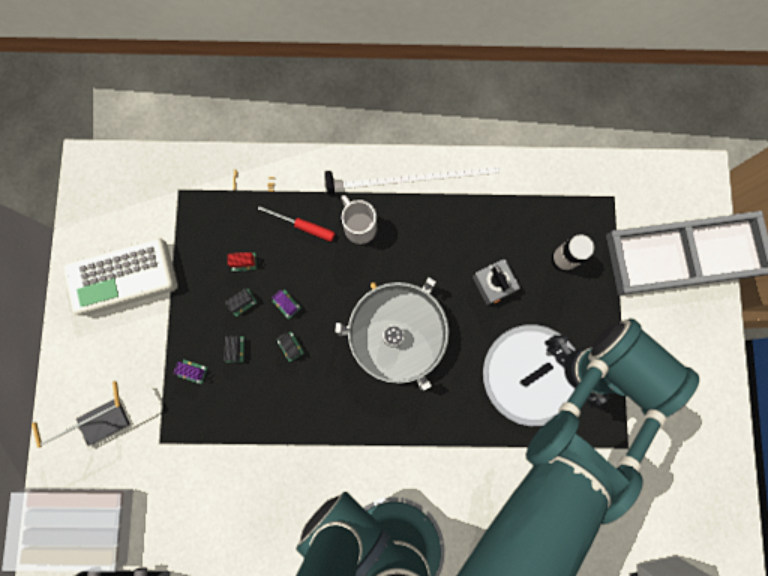

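The lid lies clear at (530,375). The canister is near the chamber's middle at (393,335). Grasp it next.

Run:
```python
from h import *
plan((.485,.0075,.20,34.4),(.485,.0075,.034,34.4))
```

```text
now grasp [ 0.4011 -0.326   0.2317] yaw 34.31 J [-41.9  -1.5 112.4  -0.   68.7 -76.2] F [-0.6 -0.3 -0.2] w 0.0855 t 6.92
(0.485, 0.0075, 0.2, 34.4) dp [257.2, -228.4, 30.4] rot [0.007, -0.001, -0.002]
(0.485, 0.0075, 0.034, 34.4) dp [257.0, -229.6, 196.3] rot [0.007, -0.001, -0.002]
```

Emit:
drive_tool(dp=[[257,-228,30],[257,-228,30],[257,-228,30],[257,-228,30],[257,-228,30],[257,-228,30],[257,-228,30],[257,-228,70]], delta_rot=[[0.007,0,0],[0.007,0,0],[0.007,0,0],[0.007,0,0],[0.007,0,0],[0.007,0,0],[0.007,0,0],[0.007,0,0]], claw=[0,0,0,0,0,0,0,0], force=40)

```text
clock: 7.92
ee_pos: [0.4867, 0.0067, 0.3169]
eef_rot: [[0.825, 0.565, 0.007], [0.565, -0.825, -0.0], [0.006, 0.004, -1.0]]
contact_force: [1.1, -0.0, -0.4]
gripper_width: 0.0854
```

Run:
```python
from h import *
plan((.485,.0075,.034,34.4))
```

```text
now grasp [0.4867 0.0067 0.1619] yaw 34.37 J [ -2.1  -1.3 119.9   0.   61.  -36.5] F [ 1.1 -0.  -0.4] w 0.0854 t 7.92
(0.485, 0.0075, 0.034, 34.4) dp [-1.7, -2.2, 127.9] rot [0.004, -0.006, -0.0]
```

Emit:
drive_tool(dp=[[-2,-2,50],[-2,-2,100],[-2,-2,128],[-2,-2,128],[-2,-2,128],[-2,-2,128],[-2,-2,128],[-2,-2,128]], delta_rot=[[0.004,-0.006,0],[0.004,-0.006,0],[0.004,-0.006,0],[0.004,-0.006,0],[0.004,-0.006,0],[0.004,-0.006,0],[0.004,-0.006,0],[0.004,-0.006,0]], claw=[0,0,0,0,1,1,1,1])

```text
clock: 8.93
ee_pos: [0.486, 0.007, 0.1908]
eef_rot: [[0.825, 0.565, 0.004], [0.565, -0.825, -0.001], [0.002, 0.003, -1.0]]
contact_force: [-0.0, -1.7, 7.1]
gripper_width: 0.0493
```

Emit:
drive_tool(dp=[[0,0,-40],[0,0,-90],[0,0,-130],[0,0,-130]], delta_rot=[[0,0,0],[0,0,0],[0,0,0],[0,0,0]], claw=[1,1,1,1])

```text
clock: 9.43
ee_pos: [0.4872, 0.0072, 0.3253]
eef_rot: [[0.825, 0.565, 0.013], [0.565, -0.825, -0.001], [0.01, 0.008, -1.0]]
contact_force: [-0.4, 0.3, -1.0]
gripper_width: 0.0495
```

Run:
```python
from h import *
plan((.70,-.06,.15,34.4),(.70,-.06,.029,34.4))
snap('scene','s4.png',1.2)
```

```text
now grasp [0.4872 0.0072 0.1703] yaw 34.4 J [ -2.1  -1.8 119.5  -0.   61.6 -36.5] F [-0.4  0.3 -1. ] w 0.0495 t 9.43
(0.7, -0.06, 0.15, 34.4) dp [137.5, 175.5, 23.0] rot [0.008, -0.01, -0.0]
(0.7, -0.06, 0.029, 34.4) dp [136.3, 174.5, 144.0] rot [0.008, -0.01, -0.0]
```

View pics/s4.png

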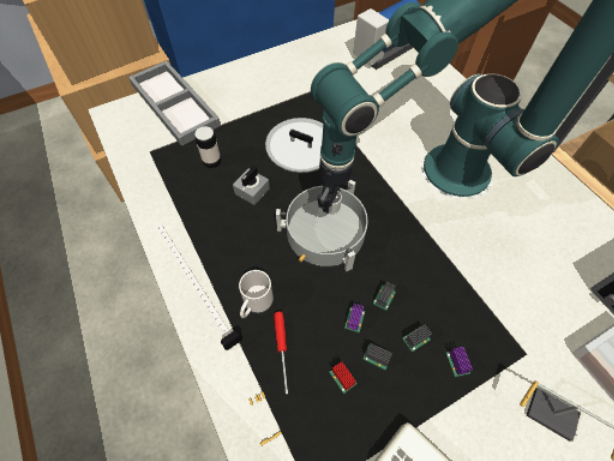

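The canister is in the grip (49.5 mm). Carry it to (0.70, -0.06).

Emit:
drive_tool(dp=[[137,175,0],[137,175,0],[137,175,0],[137,175,5],[137,175,5],[137,175,60],[137,175,100],[137,175,120]], delta_rot=[[0.008,-0.01,0],[0.008,-0.01,0],[0.008,-0.01,0],[0.008,-0.01,0],[0.008,-0.01,0],[0.008,-0.01,0],[0.008,-0.01,0],[0.008,-0.01,0]], claw=[1,1,1,1,1,1,1,1])

```text
clock: 10.48
ee_pos: [0.6957, -0.0592, 0.1996]
eef_rot: [[0.825, 0.565, -0.013], [0.565, -0.825, 0.001], [-0.01, -0.008, -1.0]]
contact_force: [-0.3, -0.5, -0.9]
gripper_width: 0.0492
```

Run:
```python
from h import *
plan((.70,-.06,.031,34.4))
```

```text
now grasp [ 0.6957 -0.0592  0.0446] yaw 34.42 J [ -6.9  28.   97.6  -0.   55.2 -41.3] F [-0.3 -0.5 -0.9] w 0.0492 t 10.47
(0.7, -0.06, 0.031, 34.4) dp [3.2, 3.2, 13.5] rot [-0.008, 0.01, 0.0]
```

Emit:
drive_tool(dp=[[3,3,8],[3,3,13],[3,3,14],[3,3,14],[3,3,14],[3,3,14],[3,3,14],[3,3,14]], delta_rot=[[-0.008,0.01,0],[-0.008,0.01,0],[-0.008,0.01,0],[-0.008,0.01,0],[-0.008,0.01,0],[-0.008,0.01,0],[-0.008,0.01,0],[-0.008,0.01,0]], claw=[1,1,1,1,0.2,0,0,0])

```text
clock: 11.48
ee_pos: [0.6997, -0.06, 0.1857]
eef_rot: [[0.825, 0.565, -0.0], [0.565, -0.825, 0.0], [-0.0, -0.0, -1.0]]
contact_force: [1.0, -1.4, 0.8]
gripper_width: 0.0854
```

Emit:
drive_tool(dp=[[0,0,-40],[0,0,-100],[0,0,-160],[0,0,-170]], delta_rot=[[0,0,0],[0,0,0],[0,0,0],[0,0,0]], claw=[0,0,0,0])

```text
clock: 11.98
ee_pos: [0.7016, -0.0602, 0.3631]
eef_rot: [[0.825, 0.565, 0.011], [0.565, -0.825, -0.001], [0.009, 0.007, -1.0]]
contact_force: [0.7, 0.2, -0.7]
gripper_width: 0.0855
```

```bash
cat >> h.py <<'E'
def mods(fn=None):
    p,d=snap('top',fn);W=cloud('top',d);z=W[...,2]
    m=(z>.036)&(z<.049)&(W[...,0]>.3)&(W[...,0]<.95)&(W[...,1]>-.13)&(W[...,1]<.55)
    n,l,st,c=cv2.connectedComponentsWithStats(m.astype(np.uint8))
    for i in range(1,n):
        if st[i,4]>=25:
            q=W[l==i];col=p[l==i].mean(0).round()
            r=rect(q[:,:2])
            if r[1][0]<75: print('  ',r,'z',np.median(q[:,2]).round(3),col,'dark' if np.ptp(col)<15 else 'colour')
    return p,d,W
E
python3 - <<'E'
from h import *
mods('t5.png')
plan((.458,.2527,.2,32.1-90),(.458,.2527,.2,32.1+90))
E
```

```text
(array([0.8602, 0.1693]), array([46.6, 18.6]), 2.5) z 0.047 [48. 46. 45.] dark
   (array([0.6594, 0.3766]), array([58.1, 22.5]), 86.5) z 0.04 [168.  45.  43.] colour
   (array([0.563 , 0.3739]), array([56.2, 26.8]), -52.7) z 0.04 [67. 65. 66.] dark
   (array([0.5596, 0.2662]), array([55.6, 24.9]), 46.3) z 0.041 [109.  65. 127.] colour
   (array([0.4739, 0.2631]), array([26.3, 15.8]), -45.6) z 0.041 [72. 74. 71.] dark
   (array([0.449 , 0.3836]), array([52.5, 25.6]), 1.7) z 0.04 [67. 66. 66.] dark
   (array([0.449 , 0.2474]), array([34.4, 25.6]), 32.5) z 0.04 [71. 72. 68.] dark
   (array([0.3958, 0.4817]), array([57.4, 24.6]), 72.5) z 0.04 [106.  61. 125.] colour
now grasp [ 0.7011 -0.0602  0.2065] yaw 34.42 J [ -6.9  19.6  90.8   0.   69.1 -41.4] F [-0.2  0.6  1. ] w 0.0854 t 12.03
(0.458, 0.2527, 0.2, -57.9) dp [-23.8, -395.5, 4.2] rot [-0.001, -0.009, 1.611]
(0.458, 0.2527, 0.2, 122.1) dp [-23.8, -395.5, 4.2] rot [0.009, -0.001, -1.53]
```

View pics/t5.png

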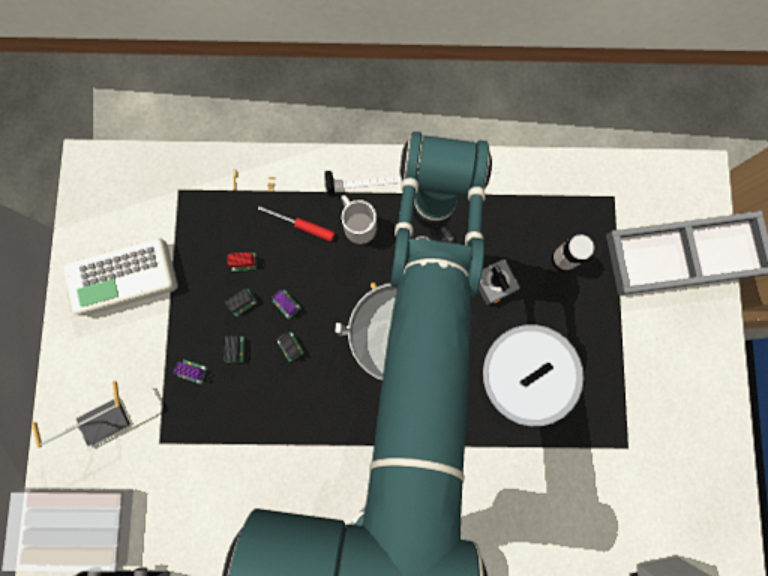

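Canister released; the arm hides it in this view, so I'll check it later. Module A is at (290,346), with no other dark ones moved.

Emit:
drive_tool(dp=[[-24,-395,4],[-24,-395,4],[-24,-395,4],[-24,-395,4],[-24,-395,4],[-24,-395,4],[-24,-395,4],[-24,-395,4]], delta_rot=[[0.009,0,-1.53],[0.009,0,-1.53],[0.009,0,-1.53],[0.009,0,-1.53],[0.009,0,-1.53],[0.009,0,-1.53],[0.009,0,-1.53],[0.009,0,-1.53]], claw=[0.3,0.3,0.3,0.3,0.3,0.3,0.3,0.3], force=40)

```text
clock: 13.02
ee_pos: [0.456, 0.2532, 0.3528]
eef_rot: [[-0.513, 0.858, -0.003], [0.858, 0.513, -0.001], [0.001, -0.003, -1.0]]
contact_force: [0.6, 0.0, -0.1]
gripper_width: 0.0596
```

Run:
```python
from h import *
p,d=snap('wrist','w6.png',1.2)
snap('top','t6.png')
plan((.458,.2527,.12,122.1),(.458,.2527,.032,122.1))
```

```text
now grasp [0.4569 0.2523 0.1981] yaw 120.46 J [ 26.2   0.8 113.7   0.   65.6 -94.3] F [-0.4 -0.3 -0.4] w 0.0599 t 13.12
(0.458, 0.2527, 0.12, 122.1) dp [-0.2, 1.3, 78.1] rot [-0.003, -0.001, -0.029]
(0.458, 0.2527, 0.032, 122.1) dp [-0.3, 1.6, 166.1] rot [-0.003, -0.001, -0.029]
```

View pics/w6.png

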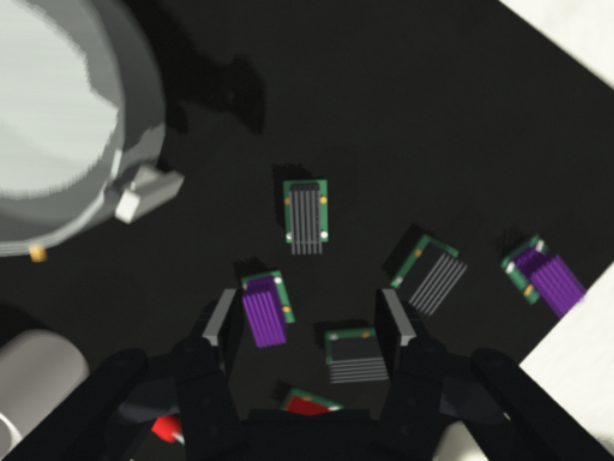

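View pics/t6.png

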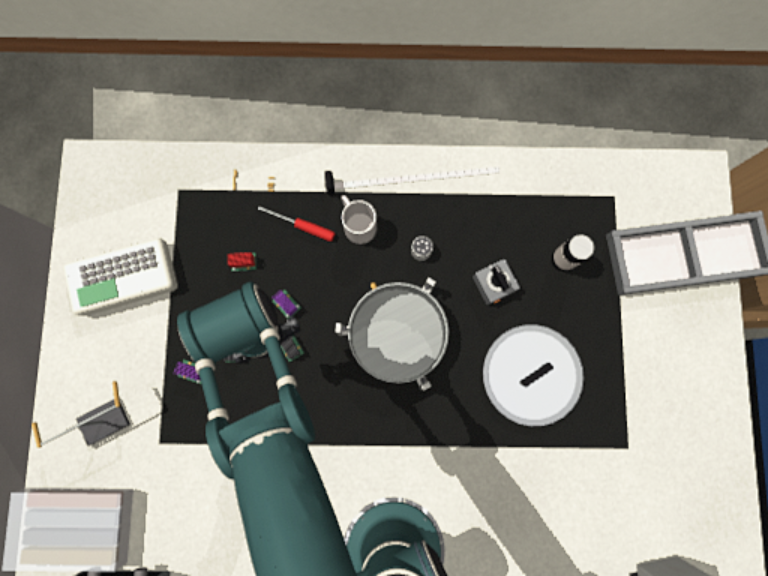

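```bash
cat >> h.py <<'E'
def wmods():
    p,d=snap('wrist');W=cloud('wrist',d);z=W[...,2]
    m=(z>.034)&(z<.052)
    n,l,st,c=cv2.connectedComponentsWithStats(m.astype(np.uint8))
    for i in range(1,n):
        if st[i,4]>=150:
            q=W[l==i];col=p[l==i].mean(0).round();r=rect(q[:,:2])
            if r[1][0]<75: print('  W',r,'z',np.median(q[:,2]).round(3),c[i].round(),'dark' if np.ptp(col)<15 else 'colour')
E
python3 - <<'E'
from h import *
wmods()
E
```

```text
W (array([0.5823, 0.0523]), array([64.9,  5.4]), -58.7) z 0.042 [ 21. 191.] dark
  W (array([0.4516, 0.3849]), array([56.3, 27.7]), 0.3) z 0.041 [364. 236.] dark
  W (array([0.3983, 0.4827]), array([58.4, 26.2]), 72.7) z 0.041 [464. 238.] colour
  W (array([0.5613, 0.266 ]), array([56.9, 26.4]), 43.6) z 0.041 [220. 263.] colour
  W (array([0.5646, 0.374 ]), array([56.2, 27.6]), -55.4) z 0.041 [298. 306.] dark
  W (array([0.6021, 0.5367]), array([36.8, 17.3]), -32.0) z 0.042 [390. 377.] colour
```

Run:
```python
from h import *
p,d=snap('wrist');W=cloud('wrist',d)
for r in range(150,215,6): print(r,W[r,254].round(3))
q=W[145:215,230:280].reshape(-1,3);q=q[(q[:,2]>.03)&(q[:,2]<.06)];print(len(q),rect(q[:,:2]))
```

```text
150 [0.435 0.236 0.005]
156 [0.436 0.237 0.034]
162 [0.44  0.239 0.042]
168 [0.445 0.242 0.043]
174 [0.451 0.245 0.041]
180 [0.456 0.248 0.042]
186 [0.461 0.251 0.043]
192 [0.467 0.255 0.042]
198 [0.473 0.258 0.043]
204 [0.479 0.261 0.042]
210 [0.499 0.272 0.001]
789 (array([0.4591, 0.2531]), array([56.4, 25.8]), 31.9)
```

Emit:
drive_tool(dp=[[0,2,60],[0,2,115],[0,2,150],[0,2,166],[0,2,166],[0,2,166],[0,2,166],[0,2,166]], delta_rot=[[-0.003,0,-0.029],[-0.003,0,-0.029],[-0.003,0,-0.029],[-0.003,0,-0.029],[-0.003,0,-0.029],[-0.003,0,-0.029],[-0.003,0,-0.029],[-0.003,0,-0.029]], claw=[0.3,0.3,0.3,0.3,0.3,1,1,1])

```text
clock: 14.22
ee_pos: [0.4602, 0.2533, 0.1897]
eef_rot: [[-0.527, 0.85, 0.004], [0.85, 0.527, 0.003], [0.0, 0.005, -1.0]]
contact_force: [-0.1, -1.0, 5.3]
gripper_width: 0.0253
```

Emit:
drive_tool(dp=[[0,0,0],[0,0,-50],[0,0,-100],[0,0,-140],[0,0,-140]], delta_rot=[[0,0,0],[0,0,0],[0,0,0],[0,0,0],[0,0,0]], claw=[1,1,1,1,1])

```text
clock: 14.85
ee_pos: [0.4608, 0.2536, 0.3338]
eef_rot: [[-0.527, 0.85, 0.011], [0.85, 0.527, 0.006], [-0.001, 0.013, -1.0]]
contact_force: [0.2, 0.1, -2.0]
gripper_width: 0.0254
```

Run:
```python
from h import *
snap('wrist','w7.png',1)
plan((.456,-.0315,.17,90),(.456,-.0315,.040,90))
```

```text
now grasp [0.4599 0.2531 0.1762] yaw 121.81 J [ 26.1   2.1 114.9   0.   62.6 -95.7] F [-0.3 -0.6 -2.4] w 0.0251 t 14.9
(0.456, -0.0315, 0.17, 90) dp [-239.8, -153.4, 4.9] rot [0.008, -0.002, 0.555]
(0.456, -0.0315, 0.04, 90) dp [-239.8, -154.5, 134.9] rot [0.008, -0.002, 0.555]
```

View pics/w7.png

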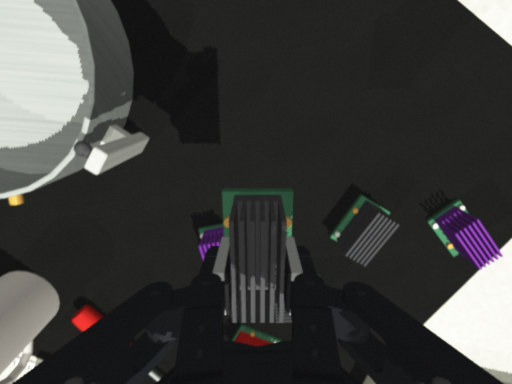

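Module A is held level at (258,255). Carry it to slot 1.

Emit:
drive_tool(dp=[[-240,-154,5],[-240,-154,5],[-240,-154,5],[-240,-154,5],[-240,-154,5],[-240,-154,5],[-240,-154,5],[-240,-154,5]], delta_rot=[[0.008,0,0.555],[0.008,0,0.555],[0.008,0,0.555],[0.008,0,0.555],[0.008,0,0.555],[0.008,0,0.555],[0.008,0,0.555],[0.008,0,0.555]], claw=[1,1,1,1,1,1,1,1])

```text
clock: 15.9
ee_pos: [0.4553, -0.031, 0.3241]
eef_rot: [[-0.002, 1.0, -0.002], [1.0, 0.002, 0.003], [0.003, -0.002, -1.0]]
contact_force: [0.8, 0.0, -2.2]
gripper_width: 0.0253
```

Run:
```python
from h import *
plan((.456,-.0315,.043,90),(.456,-.0315,.041,90))
```

```text
now grasp [ 0.4553 -0.031   0.1691] yaw 90.1 J [ -7.1  -5.1 122.6   0.2  62.5 -97.2] F [ 0.8  0.  -2.2] w 0.0253 t 15.9
(0.456, -0.0315, 0.043, 90) dp [-0.9, 1.0, 126.0] rot [-0.002, -0.003, 0.002]
(0.456, -0.0315, 0.041, 90) dp [-0.9, 1.0, 128.0] rot [-0.002, -0.003, 0.002]
```

Emit:
drive_tool(dp=[[-1,1,60],[-1,1,100],[-1,1,122],[-1,1,127],[-1,1,128],[-1,1,128],[-1,1,128],[-1,1,128]], delta_rot=[[-0.002,-0.003,0],[-0.002,-0.003,0],[-0.002,-0.003,0],[-0.002,-0.003,0],[-0.002,-0.003,0],[-0.002,-0.003,0],[-0.002,-0.003,0],[-0.002,-0.003,0]], claw=[1,1,1,1,1,1,0.45,0.45])

```text
clock: 16.9
ee_pos: [0.4565, -0.0316, 0.1967]
eef_rot: [[-0.002, 1.0, 0.002], [1.0, 0.002, -0.001], [-0.001, 0.002, -1.0]]
contact_force: [-1.2, 0.9, 1.7]
gripper_width: 0.0469
```

Emit:
drive_tool(dp=[[0,0,0],[0,0,-50],[0,0,-100],[0,0,-140],[0,0,-140]], delta_rot=[[0,0,0],[0,0,0],[0,0,0],[0,0,0],[0,0,0]], claw=[0.45,0.45,0.45,0.3,0.3])

```text
clock: 17.52
ee_pos: [0.458, -0.0318, 0.3411]
eef_rot: [[-0.002, 1.0, 0.01], [1.0, 0.002, -0.002], [-0.002, 0.01, -1.0]]
contact_force: [-0.0, 0.3, -0.8]
gripper_width: 0.0598
```

Run:
```python
from h import *
snap('wrist','w8.png',1)
mods()
plan((.451,.3843,.18,91),(.451,.3843,.032,91))
```

```text
(array([0.8609, 0.1693]), array([48.2, 18.6]), 3.5) z 0.046 [48. 46. 44.] dark
   (array([ 0.6988, -0.0589]), array([48.3, 46.5]), -42.6) z 0.046 [134. 131. 127.] dark
   (array([0.6626, 0.376 ]), array([56.8, 26. ]), -85.8) z 0.04 [170.  45.  44.] colour
   (array([0.62  , 0.5414]), array([67.3, 18.5]), 2.1) z 0.044 [205. 201. 186.] colour
   (array([0.562 , 0.3745]), array([53.6, 26.4]), -52.9) z 0.039 [67. 65. 66.] dark
   (array([0.5587, 0.2653]), array([53.4, 24.8]), 46.2) z 0.04 [111.  67. 129.] colour
   (array([0.4489, 0.3838]), array([52.4, 25.6]), 2.0) z 0.04 [66. 66. 66.] dark
   (array([0.396 , 0.4824]), array([57.5, 25.1]), 72.6) z 0.04 [108.  62. 126.] colour
now grasp [ 0.4562 -0.0316  0.1819] yaw 90.09 J [ -7.1  -5.8 121.9  -0.   63.8 -97.2] F [-0.5 -0.9 -0.8] w 0.0596 t 17.62
(0.451, 0.3843, 0.18, 91) dp [415.9, -4.5, 1.6] rot [0.002, 0.001, -0.016]
(0.451, 0.3843, 0.032, 91) dp [416.0, -4.9, 149.6] rot [0.002, 0.001, -0.016]
```

View pics/w8.png

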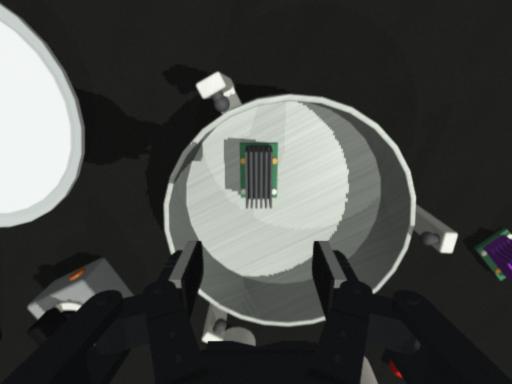

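Module A stands on the floor at (258,170). Next, module B.

Emit:
drive_tool(dp=[[416,-5,2],[416,-5,2],[416,-5,2],[416,-5,2],[416,-5,2],[416,-5,2],[416,-5,2],[416,-5,2]], delta_rot=[[0.002,0,-0.016],[0.002,0,-0.016],[0.002,0,-0.016],[0.002,0,-0.016],[0.002,0,-0.016],[0.002,0,-0.016],[0.002,0,-0.016],[0.002,0,-0.016]], claw=[0.3,0.3,0.3,0.3,0.3,0.3,0.3,0.3])

```text
clock: 18.62
ee_pos: [0.4495, 0.3866, 0.3318]
eef_rot: [[-0.021, 1.0, -0.003], [1.0, 0.021, -0.003], [-0.003, -0.003, -1.0]]
contact_force: [-0.7, -0.7, 0.2]
gripper_width: 0.0595
```

Run:
```python
from h import *
wmods()
plan((.451,.3843,.032,91))
```

```text
W (array([0.3857, 0.4842]), array([56.6,  2.2]), 72.7) z 0.042 [371. 123.] colour
  W (array([0.3901, 0.4825]), array([55.8,  2.2]), 72.7) z 0.042 [368. 128.] colour
  W (array([0.3947, 0.4814]), array([56.4,  2.2]), 72.7) z 0.042 [366. 133.] colour
  W (array([0.3991, 0.4798]), array([55.9,  2.2]), 72.7) z 0.042 [364. 138.] colour
  W (array([0.4037, 0.4785]), array([56.1,  2.2]), 72.8) z 0.042 [362. 143.] colour
  W (array([0.4082, 0.4773]), array([56.6,  2.2]), 72.6) z 0.042 [360. 148.] colour
  W (array([0.451 , 0.3714]), array([56.3,  2.3]), 1.2) z 0.042 [244. 191.] dark
  W (array([0.4947, 0.1354]), array([22.3, 11.1]), 25.0) z 0.042 [  7. 229.] dark
  W (array([0.5522, 0.2569]), array([33.2, 28. ]), 43.2) z 0.041 [135. 277.] colour
  W (array([0.5638, 0.3724]), array([57.2, 27.2]), -54.6) z 0.041 [245. 289.] dark
  W (array([0.6742, 0.5559]), array([45.1, 12. ]), 17.7) z 0.043 [395. 374.] colour
now grasp [0.4496 0.385  0.1769] yaw 91.15 J [ 3.820e+01  9.500e+00  1.066e+02 -1.000e-01  6.410e+01 -5.290e+01] F [-0.3 -0.   0.5] w 0.0598 t 18.68
(0.451, 0.3843, 0.032, 91) dp [-0.2, 1.8, 144.9] rot [-0.003, 0.004, 0.003]
```

Emit:
drive_tool(dp=[[0,2,60],[0,2,110],[0,2,138],[0,2,145],[0,2,145],[0,2,145],[0,2,145],[0,2,145]], delta_rot=[[-0.003,0.004,0],[-0.003,0.004,0],[-0.003,0.004,0],[-0.003,0.004,0],[-0.003,0.004,0],[-0.003,0.004,0],[-0.003,0.004,0],[-0.003,0.004,0]], claw=[0.3,0.3,0.3,0.3,0.3,1,1,1])

```text
clock: 19.68
ee_pos: [0.452, 0.3851, 0.1888]
eef_rot: [[-0.02, 1.0, 0.003], [1.0, 0.02, 0.002], [0.002, 0.003, -1.0]]
contact_force: [0.2, -0.5, 5.7]
gripper_width: 0.0255
```

Emit:
drive_tool(dp=[[0,0,0],[0,0,-50],[0,0,-100],[0,0,-140],[0,0,-140]], delta_rot=[[0,0,0],[0,0,0],[0,0,0],[0,0,0],[0,0,0]], claw=[1,1,1,1,1])

```text
clock: 20.3
ee_pos: [0.4527, 0.3858, 0.3331]
eef_rot: [[-0.02, 1.0, 0.009], [1.0, 0.02, 0.007], [0.007, 0.009, -1.0]]
contact_force: [1.1, -0.1, -1.3]
gripper_width: 0.0255
```

Run:
```python
from h import *
snap('wrist','w9.png',1)
plan((.526,-.0315,.175,91),(.526,-.0315,.040,91))
```

```text
now grasp [0.4518 0.3851 0.1753] yaw 91.17 J [ 38.    9.6 106.7   0.   63.3 -53.1] F [-0.3  0.1 -2.2] w 0.0254 t 20.35
(0.526, -0.0315, 0.175, 91) dp [-418.0, 65.7, -1.1] rot [0.005, -0.004, 0.003]
(0.526, -0.0315, 0.04, 91) dp [-418.6, 64.9, 133.9] rot [0.005, -0.004, 0.003]
```

View pics/w9.png

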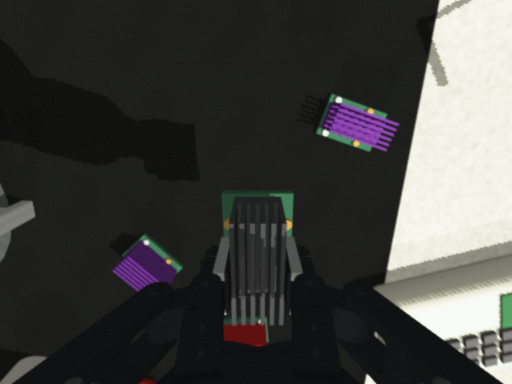

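Module B is held at (258,260).

Emit:
drive_tool(dp=[[-418,66,-1],[-418,66,-1],[-418,66,-1],[-418,66,-1],[-418,66,-1],[-418,66,-1],[-418,66,-1],[-418,66,-1]], delta_rot=[[0.005,-0.004,0.018],[0.005,-0.004,0.018],[0.005,-0.004,0.018],[0.005,-0.004,0.018],[0.005,-0.004,0.018],[0.005,-0.004,0.018],[0.005,-0.004,0.018],[0.005,-0.004,0.018]], claw=[1,1,1,1,1,1,1,1])

```text
clock: 21.35
ee_pos: [0.5257, -0.0343, 0.3273]
eef_rot: [[0.002, 1.0, -0.004], [1.0, -0.002, 0.0], [0.0, -0.004, -1.0]]
contact_force: [-0.1, -0.1, -1.6]
gripper_width: 0.0253
```

Run:
```python
from h import *
plan((.526,-.0315,.040,90.2))
```

```text
now grasp [ 0.5257 -0.0343  0.1723] yaw 89.86 J [ -6.4   2.8 114.6  -0.   62.9 -96.3] F [-0.1 -0.1 -1.6] w 0.0253 t 21.35
(0.526, -0.0315, 0.04, 90.2) dp [2.8, 0.8, 132.3] rot [-0.004, -0.0, -0.006]
```

Emit:
drive_tool(dp=[[3,1,60],[3,1,100],[3,1,125],[3,1,131],[3,1,132],[3,1,132],[3,1,132],[3,1,132]], delta_rot=[[-0.004,0,0],[-0.004,0,0],[-0.004,0,0],[-0.004,0,0],[-0.004,0,0],[-0.004,0,0],[-0.004,0,0],[-0.004,0,0]], claw=[1,1,1,1,1,1,0.45,0.45])

```text
clock: 22.35
ee_pos: [0.5262, -0.0309, 0.1952]
eef_rot: [[0.002, 1.0, 0.0], [1.0, -0.002, 0.0], [0.0, 0.0, -1.0]]
contact_force: [0.7, -0.3, -0.3]
gripper_width: 0.047
```

Emit:
drive_tool(dp=[[0,0,0],[0,0,-50],[0,0,-100],[0,0,-140],[0,0,-140]], delta_rot=[[0,0,0],[0,0,0],[0,0,0],[0,0,0],[0,0,0]], claw=[0.45,0.45,0.45,0.3,0.3])

```text
clock: 22.98
ee_pos: [0.528, -0.0311, 0.3397]
eef_rot: [[0.002, 1.0, 0.009], [1.0, -0.002, -0.001], [-0.001, 0.009, -1.0]]
contact_force: [-0.2, -0.5, -0.1]
gripper_width: 0.0599
```

Run:
```python
from h import *
snap('wrist','w10.png',1)
mods()
plan((.5638,.3735,.18,36),(.5638,.3735,.18,-144))
```

```text
(array([0.8606, 0.1693]), array([49.4, 18.7]), 3.4) z 0.046 [47. 45. 44.] dark
   (array([ 0.7004, -0.0594]), array([47.9, 44.8]), 78.0) z 0.045 [129. 127. 124.] dark
   (array([0.6632, 0.3756]), array([56.8, 26.1]), -86.5) z 0.039 [167.  44.  42.] colour
   (array([0.5626, 0.3739]), array([55.9, 25.5]), -55.0) z 0.04 [67. 66. 66.] dark
   (array([0.5596, 0.2663]), array([57.4, 24.9]), 46.4) z 0.041 [108.  64. 127.] colour
   (array([ 0.4544, -0.033 ]), array([52.4,  7.5]), 0.6) z 0.045 [76. 75. 75.] dark
   (array([0.3959, 0.4818]), array([58.4, 24.7]), 72.4) z 0.04 [108.  61. 126.] colour
now grasp [ 0.5261 -0.0309  0.1803] yaw 89.88 J [ -6.1   2.3 114.2   0.   63.5 -96. ] F [ 0.8  0.4 -0.4] w 0.0596 t 23.07
(0.5638, 0.3735, 0.18, 36) dp [404.5, 36.9, 0.3] rot [0.001, -0.0, 0.94]
(0.5638, 0.3735, 0.18, -144) dp [404.5, 36.9, 0.3] rot [0.001, 0.001, -2.201]
```

View pics/w10.png

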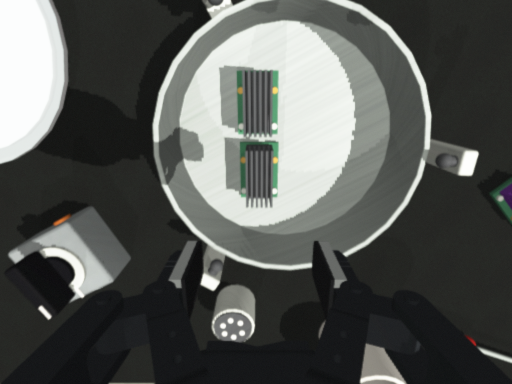

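Both A (258,103) and B (258,175) stand in the chamber. Next, module C.

Emit:
drive_tool(dp=[[404,37,0],[404,37,0],[404,37,0],[404,37,0],[404,37,0],[404,37,0],[404,37,0],[404,37,0]], delta_rot=[[0.001,0,0.945],[0.001,0,0.945],[0.001,0,0.945],[0.001,0,0.945],[0.001,0,0.945],[0.001,0,0.945],[0.001,0,0.945],[0.001,0,0.945]], claw=[0.3,0.3,0.3,0.3,0.3,0.3,0.3,0.3])

```text
clock: 24.08
ee_pos: [0.5629, 0.3762, 0.3321]
eef_rot: [[0.809, 0.587, -0.003], [0.587, -0.809, -0.001], [-0.003, -0.001, -1.0]]
contact_force: [-0.4, -0.2, 0.8]
gripper_width: 0.0598
```

Run:
```python
from h import *
p,d=snap('wrist','w11.png',1);W=cloud('wrist',d)
m=(np.hypot(W[...,0]-.563,W[...,1]-.374)<.045)&(W[...,2]>.035)&(W[...,2]<.05)
q=W[m];print(len(q),rect(q[:,:2]))
plan((.5638,.3735,.032,35.5))
```

```text
896 (array([0.564 , 0.3719]), array([56.4, 25.7]), -54.8)
now grasp [0.5629 0.3743 0.1771] yaw 35.91 J [31.5 18.2 95.8  0.  66.2 -4.4] F [ 0.3 -0.8 -0.4] w 0.0595 t 24.12
(0.5638, 0.3735, 0.032, 35.5) dp [0.8, 1.3, 145.1] rot [-0.001, 0.004, 0.007]
```

View pics/w11.png

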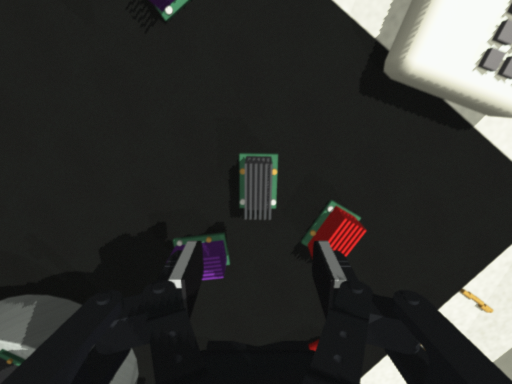

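The dark module C is at (258,185), clear of the purple and red ones.

Emit:
drive_tool(dp=[[0,2,60],[0,2,110],[0,2,138],[0,2,145],[0,2,145],[0,2,145],[0,2,145],[0,2,145]], delta_rot=[[-0.001,0.004,0.007],[-0.001,0.004,0.007],[-0.001,0.004,0.007],[-0.001,0.004,0.007],[-0.001,0.004,0.007],[-0.001,0.004,0.007],[-0.001,0.004,0.007],[-0.001,0.004,0.007]], claw=[0.3,0.3,0.3,0.3,0.3,1,1,1])

```text
clock: 25.12
ee_pos: [0.5645, 0.3729, 0.1893]
eef_rot: [[0.814, 0.581, 0.003], [0.581, -0.814, 0.001], [0.003, 0.001, -1.0]]
contact_force: [0.4, -0.5, 6.2]
gripper_width: 0.0254
```

Emit:
drive_tool(dp=[[0,0,0],[0,0,-50],[0,0,-100],[0,0,-140],[0,0,-140]], delta_rot=[[0,0,0],[0,0,0],[0,0,0],[0,0,0],[0,0,0]], claw=[1,1,1,1,1])

```text
clock: 25.75
ee_pos: [0.5652, 0.3737, 0.334]
eef_rot: [[0.814, 0.581, 0.01], [0.581, -0.814, 0.005], [0.011, 0.001, -1.0]]
contact_force: [0.6, 0.3, -1.9]
gripper_width: 0.0255
```

Run:
```python
from h import *
snap('wrist','w12.png',1)
plan((.491,.0285,.175,90),(.491,.0285,.040,90))
```

```text
now grasp [0.5643 0.3731 0.1759] yaw 35.52 J [31.4 18.1 96.1 -0.  65.4 -4.1] F [-0.4  0.7 -2.6] w 0.0254 t 25.8
(0.491, 0.0285, 0.175, 90) dp [-259.9, 237.9, -0.5] rot [0.004, -0.005, -0.951]
(0.491, 0.0285, 0.04, 90) dp [-260.7, 237.7, 134.5] rot [0.004, -0.005, -0.951]
```

View pics/w12.png

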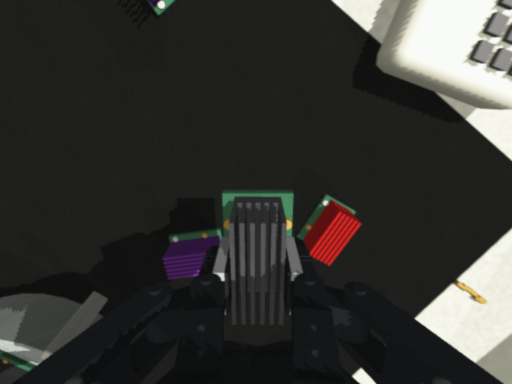

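Module C is held at (258,260). Before lowering it, I'll check the chamber and the rest of the bench.

Emit:
drive_tool(dp=[[-260,238,0],[-260,238,0],[-260,238,0],[-260,238,0],[-260,238,0],[-260,238,0],[-260,238,0],[-260,238,0]], delta_rot=[[0.004,-0.005,-0.951],[0.004,-0.005,-0.951],[0.004,-0.005,-0.951],[0.004,-0.005,-0.951],[0.004,-0.005,-0.951],[0.004,-0.005,-0.951],[0.004,-0.005,-0.951],[0.004,-0.005,-0.951]], claw=[1,1,1,1,1,1,1,1])

```text
clock: 26.8
ee_pos: [0.4903, 0.0284, 0.3277]
eef_rot: [[0.001, 1.0, -0.003], [1.0, -0.001, 0.001], [0.001, -0.003, -1.0]]
contact_force: [-0.2, -0.1, -2.3]
gripper_width: 0.0257
```

Run:
```python
from h import *
snap('wrist','w13.png',1)
plan((.491,.0285,.040,90))
```

```text
now grasp [0.4906 0.0289 0.1731] yaw 90.01 J [ 4.000e-01 -1.200e+00  1.186e+02  1.000e-01  6.280e+01 -8.960e+01] F [ 0.5  0.  -1.7] w 0.0255 t 26.85
(0.491, 0.0285, 0.04, 90) dp [-0.5, 0.6, 133.1] rot [-0.002, -0.001, 0.0]
```

View pics/w13.png

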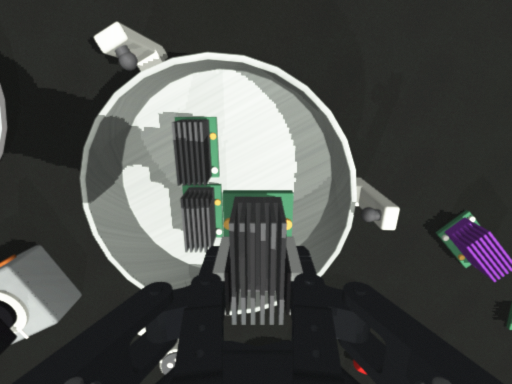

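Emit:
drive_tool(dp=[[0,0,60],[0,0,100],[0,0,125],[0,0,132],[0,0,133],[0,0,133],[0,0,133],[0,0,133]], delta_rot=[[-0.002,0,0],[-0.002,0,0],[-0.002,0,0],[-0.002,0,0],[-0.002,0,0],[-0.002,0,0],[-0.002,0,0],[-0.002,0,0]], claw=[1,1,1,1,1,1,0.45,0.45])

```text
clock: 27.85
ee_pos: [0.4908, 0.0292, 0.1955]
eef_rot: [[-0.0, 1.0, 0.001], [1.0, 0.0, 0.001], [0.001, 0.001, -1.0]]
contact_force: [-0.2, -0.2, 1.1]
gripper_width: 0.047
```

Emit:
drive_tool(dp=[[0,0,0],[0,0,-50],[0,0,-100],[0,0,-150],[0,0,-190],[0,0,-190]], delta_rot=[[0,0,0],[0,0,0],[0,0,0],[0,0,0],[0,0,0],[0,0,0]], claw=[0.45,0.45,0.45,0.3,0.3,0.3])

```text
clock: 28.6
ee_pos: [0.492, 0.029, 0.3902]
eef_rot: [[-0.0, 1.0, 0.01], [1.0, 0.0, 0.001], [0.001, 0.01, -1.0]]
contact_force: [0.5, -0.2, 0.9]
gripper_width: 0.0594
```

Run:
```python
from h import *
p,d=snap('wrist','w14.png',1);W=cloud('wrist',d)
m=(np.hypot(W[...,0]-.491,W[...,1]+.0035)<.09)&(W[...,2]>.039)&(W[...,2]<.06)
n,l,st,c=cv2.connectedComponentsWithStats(cv2.morphologyEx(m.astype(np.uint8),cv2.MORPH_CLOSE,np.ones((5,5))))
for i in range(1,n):
    if st[i,4]>50: q=W[(l==i)&m];print(c[i],rect(q[:,:2]),np.percentile(q[:,2],[5,50,95]).round(3))
mods('t14.png')
plan((.399,-.323,.2,34.4))
```

```text
[201.33333333 136.74393939] (array([ 0.4522, -0.0306]), array([56.1, 26.3]), -0.2) [0.04  0.045 0.046]
[258.15450644 168.27467811] (array([0.4868, 0.0309]), array([55.8, 25.4]), -0.5) [0.043 0.045 0.046]
[206.39324818 196.60766423] (array([ 0.5203, -0.0292]), array([56.7, 26.2]), -0.2) [0.04  0.045 0.046]
   (array([0.8604, 0.1693]), array([47.6, 18.8]), 2.9) z 0.046 [46. 44. 43.] dark
   (array([ 0.6984, -0.059 ]), array([48.3, 46.7]), 65.3) z 0.045 [134. 131. 127.] dark
   (array([0.661, 0.376]), array([57.8, 23.2]), -88.1) z 0.04 [164.  44.  42.] colour
   (array([0.6223, 0.5409]), array([72.6, 17.9]), 0.6) z 0.043 [196. 192. 177.] colour
   (array([0.5596, 0.2663]), array([57.7, 24.8]), 46.1) z 0.04 [109.  65. 128.] colour
   (array([ 0.4473, -0.0331]), array([38.1,  7.6]), 0.4) z 0.046 [70. 69. 69.] dark
   (array([0.3964, 0.4819]), array([56.1, 25.2]), 72.5) z 0.04 [107.  61. 126.] colour
now grasp [0.4904 0.0289 0.2306] yaw 90.01 J [ 5.000e-01 -4.300e+00  1.151e+02  1.000e-01  6.910e+01 -8.960e+01] F [0.3 0.4 0. ] w 0.0598 t 28.7
(0.399, -0.323, 0.2, 34.4) dp [-351.9, -91.6, 30.2] rot [0.001, -0.002, 0.971]
```

View pics/w14.png

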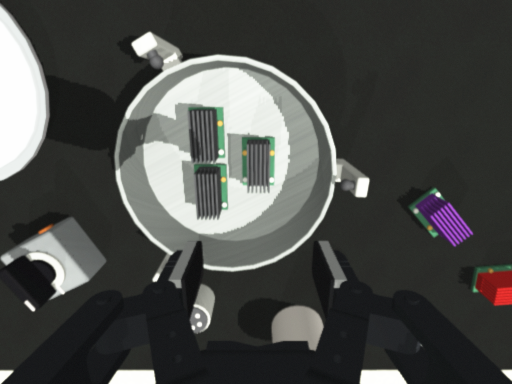

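View pics/t14.png

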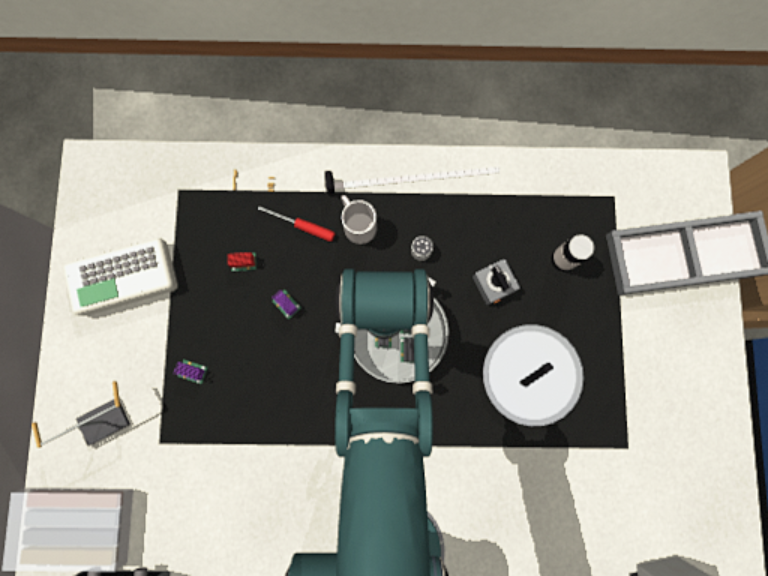

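All three modules stand on the floor at (205,135), (210,192) and (258,165). The canister stands at (422,248), and no dark modules remain outside. Fetch the lid.

Emit:
drive_tool(dp=[[-352,-92,10],[-352,-92,10],[-352,-92,10],[-352,-92,10],[-352,-92,10],[-352,-92,10],[-352,-92,10],[-352,-92,30]], delta_rot=[[0,0,0.971],[0,0,0.971],[0,0,0.971],[0,0,0.971],[0,0,0.971],[0,0,0.971],[0,0,0.971],[0,0,0.971]], claw=[0.3,0.3,0.3,0.3,0.3,0.3,0.3,0.3], force=90)

```text
clock: 29.7
ee_pos: [0.3985, -0.3233, 0.3545]
eef_rot: [[0.826, 0.563, 0.002], [0.563, -0.826, 0.001], [0.002, -0.0, -1.0]]
contact_force: [-0.4, -0.5, 0.1]
gripper_width: 0.0599
```

Run:
```python
from h import *
p,d=snap('wrist','w15.png',1);W=cloud('wrist',d)
m=(np.hypot(W[...,0]-.4,W[...,1]+.325)<.1)&(W[...,2]>.052)&(W[...,2]<.075)
q=W[m];print(len(q),rect(q[:,:2]))
plan((.4005,-.3255,.0565,34.3))
```

```text
1506 (array([ 0.3962, -0.3203]), array([79., 18.]), -56.0)
now grasp [ 0.3975 -0.3218  0.1956] yaw 34.35 J [-4.18e+01 -2.00e-01  1.15e+02  1.00e-01  6.55e+01 -7.62e+01] F [-1.1  0.7 -1.9] w 0.0598 t 29.75
(0.4005, -0.3255, 0.0565, 34.3) dp [0.2, 5.6, 139.1] rot [-0.006, -0.001, 0.001]
```

View pics/w15.png

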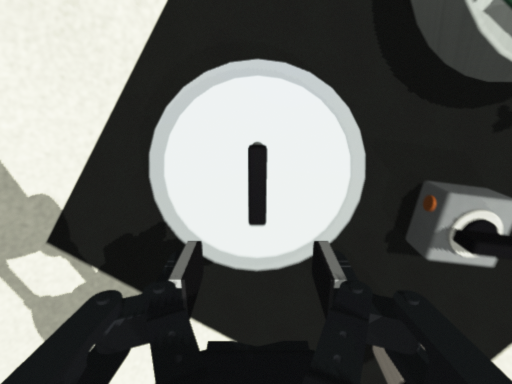

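Emit:
drive_tool(dp=[[0,6,60],[0,6,110],[0,6,135],[0,6,139],[0,6,139],[0,6,139],[0,6,139],[0,6,139]], delta_rot=[[-0.004,0,0],[-0.004,0,0],[-0.004,0,0],[-0.004,0,0],[-0.004,0,0],[-0.004,0,0],[-0.004,0,0],[-0.004,0,0]], claw=[0.3,0.3,0.3,0.3,0.3,1,1,1])

```text
clock: 30.75
ee_pos: [0.401, -0.3264, 0.2132]
eef_rot: [[0.826, 0.564, 0.001], [0.564, -0.826, 0.001], [0.001, -0.0, -1.0]]
contact_force: [-0.9, 0.2, 7.2]
gripper_width: 0.0162
```

Emit:
drive_tool(dp=[[0,0,0],[0,0,-30],[0,0,-80],[0,0,-130],[0,0,-180],[0,0,-200],[0,0,-200]], delta_rot=[[0,0,0],[0,0,0],[0,0,0],[0,0,0],[0,0,0],[0,0,0],[0,0,0]], claw=[1,1,1,1,1,1,1])

```text
clock: 31.62
ee_pos: [0.401, -0.3269, 0.4148]
eef_rot: [[0.826, 0.564, 0.004], [0.564, -0.826, -0.002], [0.002, 0.003, -1.0]]
contact_force: [-0.1, -0.6, -3.9]
gripper_width: 0.0159
```

Run:
```python
from h import *
plan((.4921,-.0042,.25,34.4),(.4921,-.0042,.14,34.4))
mods('t16.png')
```

```text
now grasp [ 0.401  -0.3269  0.2598] yaw 34.34 J [-4.200e+01 -2.500e+00  1.103e+02  1.000e-01  7.200e+01 -7.630e+01] F [-0.1 -0.6 -3.9] w 0.0159 t 31.62
(0.4921, -0.0042, 0.25, 34.4) dp [257.2, -215.1, 9.6] rot [0.003, -0.002, -0.001]
(0.4921, -0.0042, 0.14, 34.4) dp [257.0, -215.5, 119.6] rot [0.003, -0.002, -0.001]
   (array([0.8601, 0.1693]), array([49.7, 18.7]), 4.3) z 0.046 [50. 48. 46.] dark
   (array([ 0.6987, -0.0582]), array([48.3, 46.9]), 0.9) z 0.045 [131. 128. 125.] dark
   (array([0.6626, 0.3768]), array([56.9, 26.2]), -85.9) z 0.04 [166.  44.  43.] colour
   (array([0.6199, 0.5408]), array([67.7, 18.6]), 1.0) z 0.044 [208. 204. 190.] colour
   (array([0.5599, 0.2665]), array([56.5, 24.8]), 46.4) z 0.041 [108.  64. 126.] colour
   (array([ 0.5207, -0.022 ]), array([53.5,  7.6]), 0.5) z 0.045 [75. 75. 74.] dark
   (array([ 0.4542, -0.0208]), array([51.9,  3.9]), 0.5) z 0.041 [76. 78. 76.] dark
   (array([ 0.4543, -0.033 ]), array([52.1,  7.6]), 0.5) z 0.046 [77. 76. 76.] dark
   (array([0.3959, 0.4825]), array([55.7, 24.7]), 73.1) z 0.04 [110.  63. 130.] colour
```

View pics/t16.png

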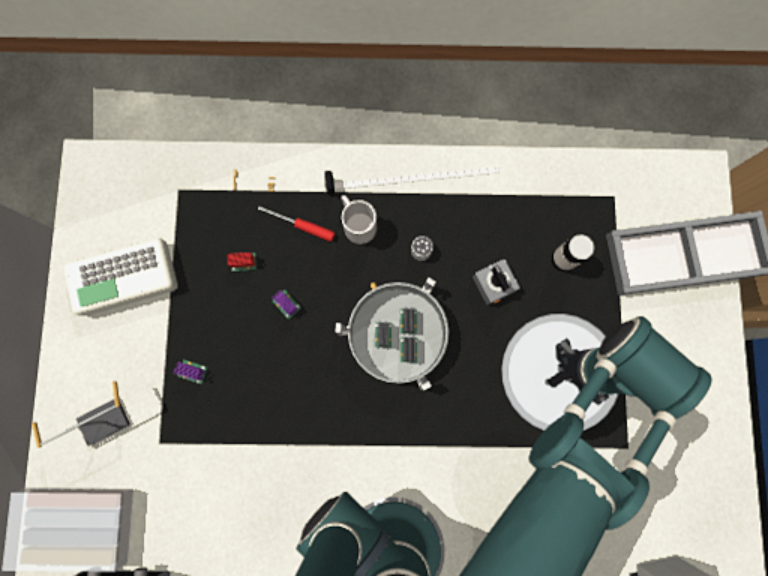

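Chamber holds the three modules at (385,335), (410,320) and (411,350), and the lid is in hand.

Emit:
drive_tool(dp=[[257,-215,5],[257,-215,5],[257,-215,5],[257,-215,5],[257,-215,5],[257,-215,5],[257,-215,5],[257,-215,60]], delta_rot=[[0.003,-0.002,0],[0.003,-0.002,0],[0.003,-0.002,0],[0.003,-0.002,0],[0.003,-0.002,0],[0.003,-0.002,0],[0.003,-0.002,0],[0.003,-0.002,0]], claw=[1,1,1,1,1,1,1,1])

```text
clock: 32.67
ee_pos: [0.4936, -0.0043, 0.3558]
eef_rot: [[0.825, 0.565, 0.007], [0.565, -0.825, 0.001], [0.006, 0.003, -1.0]]
contact_force: [0.3, 0.1, -3.9]
gripper_width: 0.0161
```

Run:
```python
from h import *
plan((.4918,-.0042,.125,34.4))
```

```text
now grasp [ 0.4936 -0.0043  0.2008] yaw 34.38 J [-3.400e+00 -2.700e+00  1.169e+02  1.000e-01  6.540e+01 -3.780e+01] F [ 0.3  0.1 -3.9] w 0.0161 t 32.67
(0.4918, -0.0042, 0.125, 34.4) dp [-1.9, -1.4, 75.8] rot [0.003, -0.006, -0.0]
```

Emit:
drive_tool(dp=[[-2,-1,40],[-2,-1,65],[-2,-1,70],[-2,-1,70]], delta_rot=[[0.003,-0.006,0],[0.003,-0.006,0],[0.003,-0.006,0],[0.003,-0.006,0]], claw=[1,1,1,1])

```text
clock: 33.17
ee_pos: [0.4919, -0.0052, 0.2856]
eef_rot: [[0.826, 0.564, 0.0], [0.564, -0.826, 0.0], [0.0, -0.0, -1.0]]
contact_force: [1.1, -0.5, -3.8]
gripper_width: 0.0163
```

Run:
```python
from h import *
plan((.4919,-.0042,.114,34.4))
snap('wrist','w17.png',1)
p,d=snap('top');W=cloud('top',d);q=W[(W[...,2]>.08)&(W[...,2]<.104)&(np.hypot(W[...,0]-.491,W[...,1])<.125)]
print(cv2.minEnclosingCircle((q[:,:2]*1000).astype(np.float32)),len(q))
```

```text
now grasp [ 0.4919 -0.0052  0.1306] yaw 34.31 J [ -3.5   1.5 120.8   0.   57.7 -37.8] F [ 1.1 -0.5 -3.8] w 0.0163 t 33.17
(0.4919, -0.0042, 0.114, 34.4) dp [0.6, -0.8, 16.6] rot [-0.0, -0.0, -0.001]
((486.82183837890625, 2.6569266319274902), 122.43138122558594) 1507
```

View pics/w17.png

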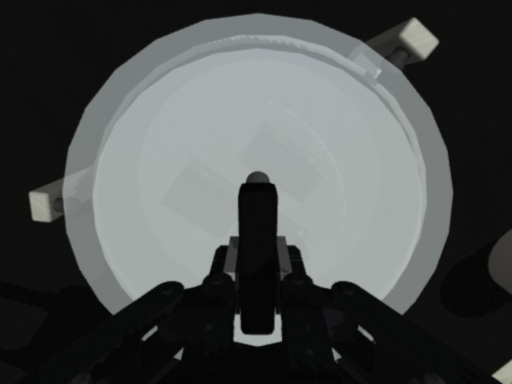

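Emit:
drive_tool(dp=[[1,-1,5],[1,-1,10],[1,-1,14],[1,-1,18],[1,-1,20],[1,-1,20]], delta_rot=[[0,0,0],[0,0,0],[0,0,0],[0,0,0],[0,0,0],[0,0,0]], claw=[1,1,1,1,1,1])

```text
clock: 34.02
ee_pos: [0.4935, -0.0035, 0.269]
eef_rot: [[0.825, 0.565, 0.004], [0.565, -0.825, -0.001], [0.003, 0.003, -1.0]]
contact_force: [-6.3, -1.2, 13.8]
gripper_width: 0.0161
```

Run:
```python
from h import *
plan((.4919,-.0042,.114,34.4))
```

```text
now grasp [ 0.4935 -0.0035  0.114 ] yaw 34.4 J [ -3.3   2.8 121.5  -0.   55.5 -37.7] F [-6.3 -1.2 13.8] w 0.0161 t 34.02
(0.4919, -0.0042, 0.114, 34.4) dp [-1.7, -0.4, 0.0] rot [0.003, -0.003, -0.0]
```

Emit:
drive_tool(dp=[[0,0,3],[0,0,3],[0,0,0],[0,0,0],[0,0,0],[0,0,0]], delta_rot=[[0,0,0],[0,0,0],[0,0,0],[0,0,0],[0,0,0],[0,0,0]], claw=[1,1,1,0.3,0.3,0.3])

```text
clock: 34.78
ee_pos: [0.4937, -0.0035, 0.269]
eef_rot: [[0.825, 0.565, 0.004], [0.565, -0.825, -0.0], [0.003, 0.003, -1.0]]
contact_force: [0.4, -0.1, 0.8]
gripper_width: 0.0597
```

Emit:
drive_tool(dp=[[0,0,-40],[0,0,-90],[0,0,-140],[60,60,-160],[110,110,-160],[110,110,-160]], delta_rot=[[0,0,0],[0,0,0],[0,0,0],[0,0,0],[0,0,0],[0,0,0]], claw=[0.3,0.3,0.3,0.3,0.3,0.3])

```text
clock: 35.52
ee_pos: [0.6484, -0.0326, 0.43]
eef_rot: [[0.825, 0.564, 0.006], [0.564, -0.825, -0.0], [0.005, 0.004, -1.0]]
contact_force: [-1.4, -0.2, -0.9]
gripper_width: 0.0598
```

```bash
cat >> h.py <<'E'
def lidfit(fn=None):
  for cam in ('top','scene'):
    p,d=snap(cam,cam+fn if fn else None);W=cloud(cam,d);r=np.hypot(W[...,0]-.491,W[...,1]+.0035)
    q=W[(r<.112)&(W[...,2]>.065)&(W[...,2]<.1)]
    A=np.c_[q[:,:2]-[.491,-.0035],np.ones(len(q))]
    for _ in range(4):
        c,*_r=np.linalg.lstsq(A,q[:,2],rcond=None);k=abs(A@c-q[:,2])<.003;A,q=A[k],q[k]
    print(cam,'lid top z',c[2].round(4),'tilt',np.round(c[:2],4),len(q))
    q=W[(r<.135)&(W[...,2]>.07)&(W[...,2]<.083)]
    print('  circle',cv2.minEnclosingCircle((q[:,:2]*1000).astype(np.float32)))
E
python3 - <<'E'
from h import *
lidfit('18.png')
plan((.617,-.237,.2,28.1+90),(.617,-.237,.2,28.1-90))
E
```

```text
top lid top z 0.0759 tilt [-0.0031  0.0055] 558
  circle ((492.0052795410156, 54.26551055908203), 102.94584655761719)
scene lid top z 0.0771 tilt [ 0.0015 -0.0015] 2456
  circle ((490.8636779785156, -3.070476770401001), 134.44300842285156)
now grasp [ 0.6486 -0.0328  0.274 ] yaw 34.35 J [ -5.1  11.5  93.7  -0.   74.4 -39.4] F [-0.2  0.   0. ] w 0.0595 t 35.62
(0.617, -0.237, 0.2, 118.1) dp [-141.7, 150.5, 73.9] rot [0.006, -0.001, -1.462]
(0.617, -0.237, 0.2, -61.9) dp [-141.7, 150.5, 73.9] rot [-0.001, -0.006, 1.68]
```

View pics/scene18.png

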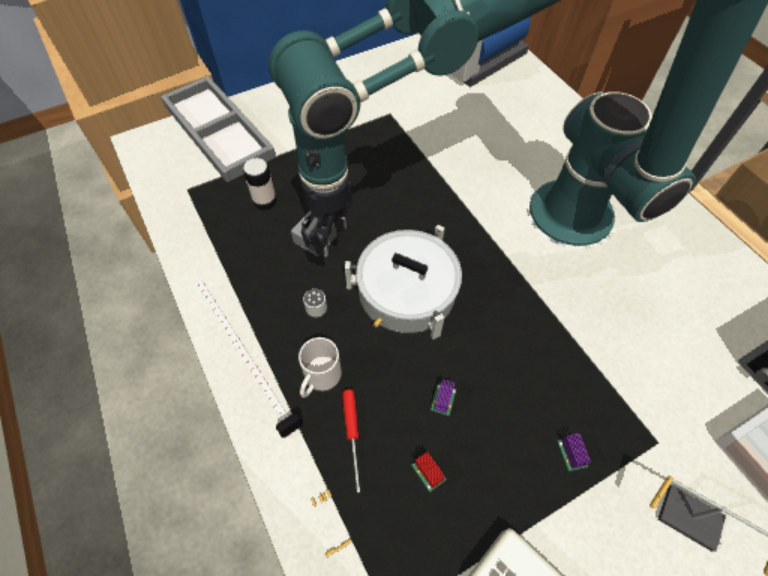

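The lid at (408,275) sits level, its top at 77 mm as it was at the start. Now the switch.

Emit:
drive_tool(dp=[[-142,150,70],[-142,150,70],[-142,150,70],[-142,150,70],[-142,150,70],[-142,150,70],[-142,150,70],[-142,150,70]], delta_rot=[[0,-0.006,1.68],[0,-0.006,1.68],[0,-0.006,1.68],[0,-0.006,1.68],[0,-0.006,1.68],[0,-0.006,1.68],[0,-0.006,1.68],[0,-0.006,1.68]], claw=[0.3,0.3,0.3,0.3,0.3,0.3,0.3,0.3], force=60)

```text
clock: 36.62
ee_pos: [0.6158, -0.2364, 0.3586]
eef_rot: [[0.617, -0.787, -0.0], [-0.787, -0.617, 0.001], [-0.001, -0.0, -1.0]]
contact_force: [-0.3, 0.4, 0.3]
gripper_width: 0.0597
```

Run:
```python
from h import *
p,d=snap('wrist','w19.png',1);W=cloud('wrist',d)
m=(np.hypot(W[...,0]-.617,W[...,1]+.237)<.05)&(W[...,2]>.08)&(W[...,2]<.1)
q=W[m];print(len(q),rect(q[:,:2]),np.median(q[:,2]))
plan((.6175,-.237,.2,-61.9),(.6175,-.237,.081,-61.9))
lidfit()
```

```text
1076 (array([ 0.6189, -0.2387]), array([59.6, 14.2]), 26.6) 0.09138839491907083
now grasp [ 0.6158 -0.2364  0.2036] yaw -52.23 J [-23.2  15.2  96.7   0.   68.1  29. ] F [ 0.4  0.7 -0. ] w 0.0596 t 36.67
(0.6175, -0.237, 0.2, -61.9) dp [1.5, -1.0, 3.6] rot [-0.0, 0.001, 0.169]
(0.6175, -0.237, 0.081, -61.9) dp [1.6, -0.9, 122.6] rot [-0.0, 0.001, 0.169]
top lid top z 0.0764 tilt [-0.0016  0.0001] 2487
  circle ((493.6934509277344, -1.4677447080612183), 131.1005401611328)
scene lid top z 0.0773 tilt [-0.0006 -0.001 ] 2456
  circle ((491.2469787597656, -2.8953099250793457), 134.12210083007812)
```

View pics/w19.png

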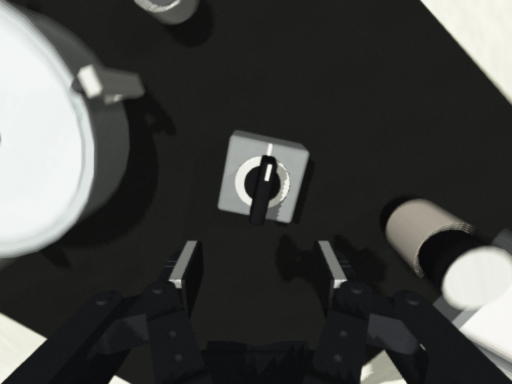

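Emit:
drive_tool(dp=[[2,0,10],[2,0,50],[2,0,90],[2,0,115],[2,0,122],[2,0,122],[2,0,122],[2,0,122]], delta_rot=[[0,0,0.18],[0,0,0.18],[0,0,0.18],[0,0,0.18],[0,0,0.18],[0,0,0.18],[0,0,0.18],[0,0,0.18]], claw=[0.3,0.3,0.3,0.3,0.3,0.3,0.3,0.3])

```text
clock: 37.78
ee_pos: [0.6179, -0.2382, 0.2384]
eef_rot: [[0.475, -0.88, 0.003], [-0.88, -0.475, -0.0], [0.002, -0.002, -1.0]]
contact_force: [-1.3, 0.4, 0.3]
gripper_width: 0.0596
```

Emit:
drive_tool(dp=[[0,0,0],[0,0,0],[0,0,0],[0,0,0],[0,0,0]], delta_rot=[[0,0,0],[0,0,0],[0,0,0],[0,0,0],[0,0,0]], claw=[1,1,1,1,1])

```text
clock: 38.4
ee_pos: [0.6183, -0.2388, 0.2391]
eef_rot: [[0.474, -0.88, 0.004], [-0.88, -0.474, -0.002], [0.003, -0.003, -1.0]]
contact_force: [1.5, -4.6, 2.4]
gripper_width: 0.013
```

Run:
```python
from h import *
snap('wrist','w20.png',1);plan((.617,-.238,.081,-62.5)); print(observe()['torque'])
```

```text
now grasp [ 0.6183 -0.2388  0.0841] yaw -61.69 J [-23.3  21.8 101.7   0.   56.2  38.4] F [ 0.5 -4.6  3.1] w 0.0132 t 38.45
(0.617, -0.238, 0.081, -62.5) dp [-1.3, 0.8, 3.1] rot [-0.003, -0.003, 0.014]
[-0.62861716 -0.08974441 -0.37505005]
```

View pics/w20.png

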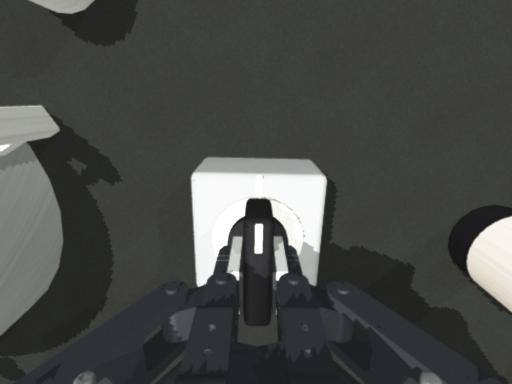

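The bar is in the grip at (258,260). Turn it clockwise to the stop.

Emit:
drive_tool(dp=[[0,0,0],[0,0,0],[0,0,0],[0,0,0],[0,0,0],[0,0,0],[0,0,0],[0,0,0]], delta_rot=[[0,0,0.16],[0,0,0.32],[0,0,0.48],[0,0,0.64],[0,0,0.8],[0,0,0.96],[0,0,1.1],[0,0,1.18]], claw=[1,1,1,1,1,1,1,1])

```text
clock: 39.45
ee_pos: [0.6184, -0.2384, 0.2391]
eef_rot: [[-0.635, -0.773, 0.004], [-0.773, 0.635, -0.001], [-0.002, -0.004, -1.0]]
contact_force: [1.5, -0.2, 2.1]
gripper_width: 0.0133
```

Run:
```python
from h import *
plan((.6183,-.2388,.084,-61.7-69.9)); print(observe()['torque'])
```

```text
now grasp [ 0.6184 -0.2384  0.0841] yaw -129.4 J [-23.2  21.8 101.7   0.   56.2 106.1] F [ 1.5 -0.2  2.1] w 0.0133 t 39.45
(0.6183, -0.2388, 0.084, -131.60000000000002) dp [0.4, -0.2, 0.1] rot [-0.004, 0.002, 0.038]
[-0.19019783 -0.2009767   0.16177773]
```

Emit:
drive_tool(dp=[[0,0,0],[0,0,0],[0,0,0],[0,0,0],[0,0,0],[0,0,0],[0,0,0],[0,0,0]], delta_rot=[[0,0,0.03],[0,0,0.05],[0,0,0.05],[0,0,0.05],[0,0,0.05],[0,0,0.05],[0,0,0.05],[0,0,0.05]], claw=[1,1,1,1,1,1,1,1])

```text
clock: 40.45
ee_pos: [0.6184, -0.2384, 0.2391]
eef_rot: [[-0.672, -0.74, 0.004], [-0.74, 0.672, -0.001], [-0.002, -0.004, -1.0]]
contact_force: [-0.4, -2.3, 2.3]
gripper_width: 0.0125
```

Run:
```python
from h import *
snap('wrist','w21.png',1);plan((.6183,-.2388,.084,-61.7)); print(observe()['torque'])
p,d=snap('scene');cv2.imwrite('pics/s21.png',cv2.resize(cv2.cvtColor(p[100:220,160:320],cv2.COLOR_RGB2BGR),None,fx=4,fy=4))
```

```text
now grasp [ 0.6184 -0.2384  0.0841] yaw -132.26 J [-23.2  21.8 101.7   0.   56.2 109. ] F [ 0.8 -1.8  1.7] w 0.0128 t 40.5
(0.6183, -0.2388, 0.084, -61.7) dp [0.4, -0.2, 0.1] rot [-0.005, -0.001, -1.231]
[-0.3003712  -0.19163812  0.41945842]
```

View pics/w21.png

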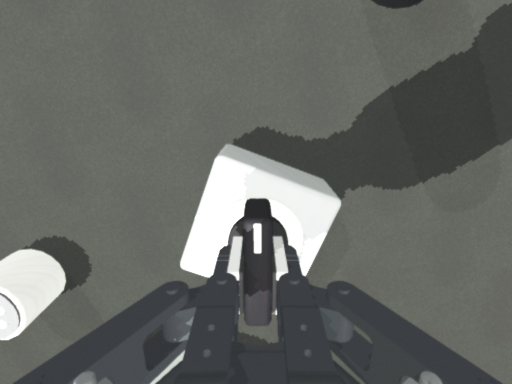

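The bar has turned with the gripper (70°) and the torque has risen, so it is at the stop. Hold a moment longer, then turn back.

Emit:
drive_tool(dp=[[0,0,0],[0,0,0],[0,0,0],[0,0,0]], delta_rot=[[0,0,0],[0,0,0],[0,0,0],[0,0,0]], claw=[1,1,1,1])

```text
clock: 41.05
ee_pos: [0.6184, -0.2384, 0.2391]
eef_rot: [[-0.672, -0.74, 0.004], [-0.74, 0.672, -0.001], [-0.002, -0.004, -1.0]]
contact_force: [0.9, -2.2, 1.7]
gripper_width: 0.0131
```

Emit:
drive_tool(dp=[[0,0,0],[0,0,0],[0,0,0],[0,0,0],[0,0,0],[0,0,0],[0,0,0],[0,0,0]], delta_rot=[[0,0,-0.16],[0,0,-0.32],[0,0,-0.48],[0,0,-0.64],[0,0,-0.8],[0,0,-0.96],[0,0,-1.1],[0,0,-1.2]], claw=[1,1,1,1,1,1,1,1])

```text
clock: 42.05
ee_pos: [0.6183, -0.2388, 0.2391]
eef_rot: [[0.448, -0.894, 0.004], [-0.894, -0.448, -0.002], [0.003, -0.003, -1.0]]
contact_force: [1.1, -3.6, 1.3]
gripper_width: 0.0127
```

Emit:
drive_tool(dp=[[0,0,0],[0,0,0],[0,0,0],[0,0,0],[0,0,-50],[0,0,-100],[0,0,-150],[0,0,-150]], delta_rot=[[0,0,-0.03],[0,0,-0.03],[0,0,-0.03],[0,0,-0.03],[0,0,-0.03],[0,0,-0.03],[0,0,-0.03],[0,0,-0.03]], claw=[0.3,0.3,0.3,0.3,0.3,0.3,0.3,0.3])

```text
clock: 43.05
ee_pos: [0.6192, -0.2392, 0.3961]
eef_rot: [[0.474, -0.88, 0.015], [-0.88, -0.474, -0.006], [0.012, -0.01, -1.0]]
contact_force: [0.3, 0.0, -0.4]
gripper_width: 0.0601
```

Run:
```python
from h import *
p,d=snap('wrist','w22.png',1);W=cloud('wrist',d)
m=(np.hypot(W[...,0]-.617,W[...,1]+.237)<.05)&(W[...,2]>.08)&(W[...,2]<.1)
q=W[m];print(len(q),rect(q[:,:2]))
lidfit('22.png'); mods(); plan()
```

```text
808 (array([ 0.6166, -0.2379]), array([59.5, 13.9]), 27.7)
top lid top z 0.0764 tilt [-0.001   0.0014] 2532
  circle ((491.8389892578125, -2.5577332973480225), 132.2690887451172)
scene lid top z 0.0772 tilt [-0.0005 -0.0008] 2475
  circle ((491.14678955078125, -2.936819076538086), 134.1980438232422)
   (array([0.8607, 0.1692]), array([47.8, 18.7]), 3.2) z 0.046 [46. 44. 43.] dark
   (array([ 0.6988, -0.0581]), array([49.1, 47. ]), -0.0) z 0.046 [133. 131. 127.] dark
   (array([0.6626, 0.3758]), array([56.6, 26.1]), -84.8) z 0.039 [167.  44.  42.] colour
   (array([0.6185, 0.5426]), array([64.2, 18.4]), 7.2) z 0.044 [206. 202. 187.] colour
   (array([0.5594, 0.2661]), array([55.9, 24.8]), 46.2) z 0.04 [106.  64. 126.] colour
   (array([0.3965, 0.4827]), array([56.1, 24.8]), 74.1) z 0.041 [107.  60. 126.] colour
now grasp [ 0.6171 -0.2383  0.2321] yaw -61.66 J [-23.3  14.3  94.8   0.   70.8  38.4] F [-0.4  0.5 -0. ] w 0.0594 t 43.25
```

View pics/w22.png

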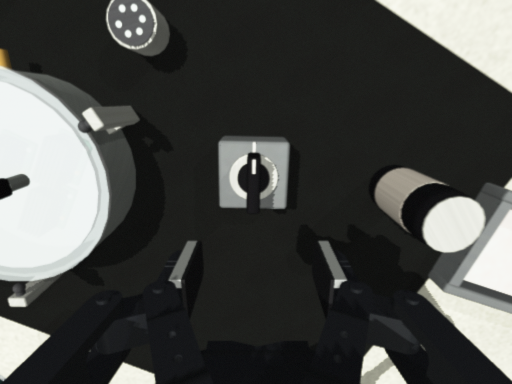

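View pics/scene22.png

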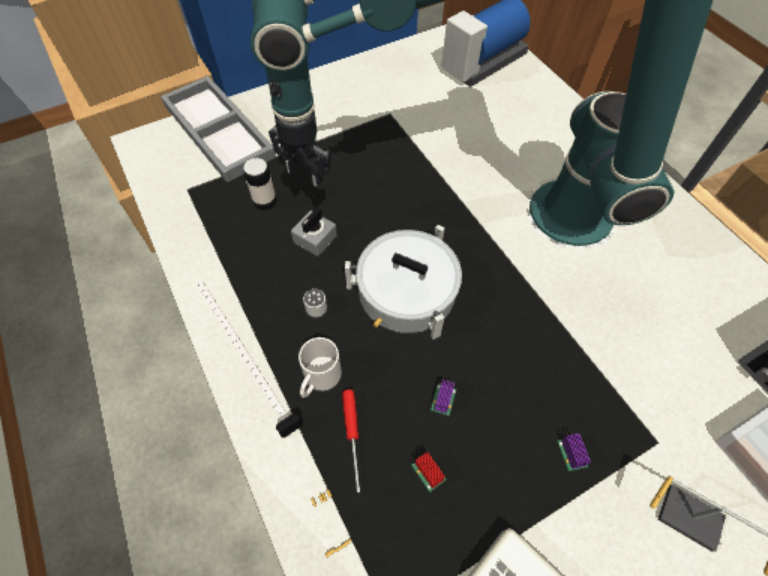

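The switch is back on its mark at (253,180), the lid sits level at (408,275), the canister stands at (315,302), and the robot touches nothing. Handing in.

```bash
python3 -c "
from h import *
print(ticket.sign_off())"
```

```text
the job is handed in; nothing more can be done
None
```

The job is done and handed in at about 43 s on the clock; the hand-in gives no verdict.

**What I did:**
- **Lid off and canister out:** I lifted the lid off and laid it on the bench. I stood the canister at about (0.70, -0.06), roughly 0.21 m from the chamber's axis.
- **Modules:** I put the three dark modules in the chamber, each on its board with none stacked. Only three were there. I left the purple and red look-alikes alone.
- **Lid on:** I pressed the lid down with about 14 N.
- **Switch:** I turned it clockwise about 70° until the torque rose at the stop. I held it there for over a second, then turned it back and let go.

**Last checks:**
- **Lid:** its top measured 76 to 77 mm, against 77 mm when seated at the start, with tilt under 0.003 rad. I did not get a clean reading of its centre, because the circle fit picked up the catch posts. The plug leaves only about 4 mm of play in the mouth.
- **Modules:** just before the lid went on, the heat-sink tops measured 45 to 46 mm, about 2 mm under nominal, so they stood flat on the floor. I could not see them after that.
- **Switch:** its bar was back at 27.7°, against about 28° at the start.
- **Bystanders:** the mug, spray can and screwdriver look unmoved in the last pictures.
- **Disagreement:** the wrist camera read about 4 mm off from the top camera along its own view direction. I allowed for this.

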